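# Top up the feeder with copper slugs

### The job

Use the hand scoop to move at least four of the six copper slugs from the blue parts bin into the open hopper of the white feeder; only the scoop may touch the slugs, never the fingers, and none may be left lying outside the bin and the hopper. Then lay the scoop upright and clear on the worktop and slide the hopper's cover fully shut, leaving the other things on the table where they are.

Things in the scene. Friction and masses are not known exactly. Their poses are not given: they have to be found in the camera images.
- scoop: Square-nosed steel hand scoop, 0.22 kg, lying loose on the worktop. Origin under the middle of the blade; x points forward out of the open mouth, z up. Flat blade 80 long (x -40 to +40), 70 wide, 2.5 thick, open in front; side walls 26 high (x -40 to +30), back wall 36 high. Its handle is described at scoop_grip.
- scoop_grip (a point): Point on the middle line of the scoop's straight black handle, 85 behind the blade's middle, 65 above the underside; axes as the scoop's. The handle is 18 wide (y), 24 high, 110 long, and runs level from 46 to 156 behind the blade's middle; a strut 43 behind the blade's middle joins it to the back wall.
- scoop_bowl (a point): Middle of the upper face of the scoop's blade; same axes as the scoop.
- bin_floor (a point): On the inner floor of the fixed blue plastic parts bin, 5 above the worktop. x runs along the bin away from the robot. The flat floor spans x -130 to +70, y -50 to +50; from x=+70 the far end slopes up and outwards, 35 degrees from vertical, to x=+97 at 38 above this floor. Side walls 38 high over the floor, near wall 28, all 5 thick.
- hopper_floor (a point): Middle of the hopper's floor: a well 110 by 110 inside, 80 deep, floor 30 above the worktop, in the fixed white feeder housing (140 wide in y, x -65 to +195 from here, top 110 above the worktop). x runs along the feeder away from the robot. Well walls: front 10 thick, sides 15. Guide rails rise 10 above the top at y=+-66.
- cover (a joint): Position in m of the flat steel hopper cover, which slides along the feeder's x: 0 = fully shut, centred over the well, 0.12 = fully open, drawn back away from the robot. It stays where it is left; about 3 N moves it.
- cover_grip (a point): Point in the upright grip bar in the middle of the cover, 8 below the bar's top; axes as the feeder's. The bar is 12 thick (x), 60 long (y), 28 high above the cover plate; the plate is 120 by 124, its upper face 115 above the worktop.
- slug0: Copper slug: a short solid rod with fully rounded ends, 18 in diameter, 26 long, about 0.045 kg, lying in the bin. Origin at its centre, x along its length.
- slug1: Another copper slug like slug0; origin at its centre.
- slug2: Another copper slug like slug0; origin at its centre.
- slug3: Another copper slug like slug0; origin at its centre.
- slug4: Another copper slug like slug0; origin at its centre.
- slug5: Another copper slug like slug0; origin at its centre.
- spray_can: Spray can 52 in diameter, 150 high, a bystander; origin at the centre of its underside. Leave it alone.
- tape_roll: Black roll of tape 68 in diameter, 24 high, lying flat, a bystander; origin at the centre of its underside. Leave it alone.
- spanner: Steel spanner 150 long, lying along its x, a bystander; origin at the centre of its underside. Leave it alone.
- brass_fitting: Small turned brass fitting 32 in diameter, 34 high, a bystander; origin at the centre of its underside. Leave it alone.
- cleaning_brush: Wire brush 120 long (x), 26 wide, 34 high, a bystander; origin at the centre of its underside. Leave it alone.

How it is judged (in metres and radians):
On the way, in this order (a step that is already met when the one before it is completed fails the run):
1. at least one slug lies in the scoop's bowl and the scoop is lifted above the bin (its blade's middle more than 80 mm above the worktop) (height (world z) of scoop above 0.08 m and distance between any of slug0, slug1, slug2, slug3, slug4, slug5 and scoop_bowl below 0.045 m), for 0.2 s.
2. at least four slugs are in the hopper (distance between any of slug0, slug1, slug2 and hopper_floor below 0.072 m and distance between any of slug0, slug1, slug3 and hopper_floor below 0.072 m and distance between any of slug0, slug1, slug4 and hopper_floor below 0.072 m and distance between any of slug0, slug1, slug5 and hopper_floor below 0.072 m and distance between any of slug0, slug2, slug3 and hopper_floor below 0.072 m and distance between any of slug0, slug2, slug4 and hopper_floor below 0.072 m and distance between any of slug0, slug2, slug5 and hopper_floor below 0.072 m and distance between any of slug0, slug3, slug4 and hopper_floor below 0.072 m and distance between any of slug0, slug3, slug5 and hopper_floor below 0.072 m and distance between any of slug0, slug4, slug5 and hopper_floor below 0.072 m and distance between any of slug1, slug2, slug3 and hopper_floor below 0.072 m and distance between any of slug1, slug2, slug4 and hopper_floor below 0.072 m and distance between any of slug1, slug2, slug5 and hopper_floor below 0.072 m and distance between any of slug1, slug3, slug4 and hopper_floor below 0.072 m and distance between any of slug1, slug3, slug5 and hopper_floor below 0.072 m and distance between any of slug1, slug4, slug5 and hopper_floor below 0.072 m and distance between any of slug2, slug3, slug4 and hopper_floor below 0.072 m and distance between any of slug2, slug3, slug5 and hopper_floor below 0.072 m and distance between any of slug2, slug4, slug5 and hopper_floor below 0.072 m and distance between any of slug3, slug4, slug5 and hopper_floor below 0.072 m), for 0.3 s.
At the end, for the whole second after the job is handed in: At least four slugs within 72 mm of the middle of the hopper floor, every other slug in the bin; the cover shut to within 4 mm; the scoop level (0.08 rad) on the worktop, underside within 4 mm of it, blade middle over 85 mm from the bin floor's origin, at rest (below 0.02 m/s) (all of step 2 and (distance between slug0 and hopper_floor below 0.072 m or (x of slug0 in the frame of bin_floor between -0.13 and 0.105 m and y of slug0 in the frame of bin_floor between -0.05 and 0.05 m and z of slug0 in the frame of bin_floor between 0 and 0.05 m)) and (distance between slug1 and hopper_floor below 0.072 m or (x of slug1 in the frame of bin_floor between -0.13 and 0.105 m and y of slug1 in the frame of bin_floor between -0.05 and 0.05 m and z of slug1 in the frame of bin_floor between 0 and 0.05 m)) and (distance between slug2 and hopper_floor below 0.072 m or (x of slug2 in the frame of bin_floor between -0.13 and 0.105 m and y of slug2 in the frame of bin_floor between -0.05 and 0.05 m and z of slug2 in the frame of bin_floor between 0 and 0.05 m)) and (distance between slug3 and hopper_floor below 0.072 m or (x of slug3 in the frame of bin_floor between -0.13 and 0.105 m and y of slug3 in the frame of bin_floor between -0.05 and 0.05 m and z of slug3 in the frame of bin_floor between 0 and 0.05 m)) and (distance between slug4 and hopper_floor below 0.072 m or (x of slug4 in the frame of bin_floor between -0.13 and 0.105 m and y of slug4 in the frame of bin_floor between -0.05 and 0.05 m and z of slug4 in the frame of bin_floor between 0 and 0.05 m)) and (distance between slug5 and hopper_floor below 0.072 m or (x of slug5 in the frame of bin_floor between -0.13 and 0.105 m and y of slug5 in the frame of bin_floor between -0.05 and 0.05 m and z of slug5 in the frame of bin_floor between 0 and 0.05 m)) and value of joint cover below 0.004 m and height (world z) of scoop between -0.004 and 0.004 m and angle between scoop's own z axis and vertical below 0.08 rad and linear speed of scoop below 0.02 m/s and horizontal distance between scoop and bin_floor above 0.085 m); the robot touches nothing.
It fails at once if the fingers touch a slug (more than 0.5 N) (contact force between the fingers and slug0 above 0.5 N or contact force between the fingers and slug1 above 0.5 N or contact force between the fingers and slug2 above 0.5 N or contact force between the fingers and slug3 above 0.5 N or contact force between the fingers and slug4 above 0.5 N or contact force between the fingers and slug5 above 0.5 N).
It fails at once if a bystander (spray can, tape roll, spanner, brass fitting, brush) is moved by more than 30 mm (distance of any of spray_can, tape_roll, spanner, brass_fitting, cleaning_brush from where it was at the start of the episode above 0.03 m).
It also fails if it takes over 72 s, if anything falls off the work surface, if the arm or the gripper's body presses on something with over 40 N, if the wrist force passes 120 N, or if a joint passes its speed limit or range.

### The arm

A 7-joint arm with a two-finger parallel gripper is mounted at the origin on the work surface. World frame = base frame: x ahead of the robot, y to its left, z up, the work surface at z = 0. Lengths are in mm, angles in rad, forces in N, time in s.
With the tool pointing down it reaches from about 400 to 900 mm from the base axis. Payload 5.6 kg.
Tool frame: the origin (TCP) lies on the centre line of the jaws, within the pads' length; the fingertips stand 19 mm ahead of it and the grasp point (between the pads) is the TCP; z points along the fingers, y is the line along which they close (so a half turn about z gives the same grasp; the last joint's range is limited). The gripper opens to 92 mm and grips with 3 to 60 N. Pads are 20 mm wide; open, the fingers measure 128 mm over their backs; the gripper's body (75 mm by 189 mm) begins 69 mm behind the grasp point.
Start: joints at [-1.197, 0.468, -0.012, 1.603, 0.006, 1.071, -0.056], TCP at [263.185, 594.343, 196.992] pointing down, gripper open.
Joint ranges: [-2.53, 2.53], [-0.31, 2.02], [-1.57, 1.55], [0.28, 2.44], [-1.29, 4.43], [0.15, 1.84], [-2.92, 2.92]. Speed limits (rad/s): [2.57, 2.57, 3.14, 3.14, 3.14, 3.14, 3.14].

### API

Orientations are given as a unit quaternion [x, y, z, w].
In Python, from rig import status, camera, get_calibration, r, outline_of, place_of gives the robot as it stands.
- The arm moves only by the tool drive_tool, never from a script. Its argument "commands" is a list that holds one entry, the list of rows, each a list of 5 numbers: the shift along the tool's x, y, z each as a share of 400 mm, from -1 to 1, then the turn about the tool's z as a share of 2 rad, from -1 to 1, then the opening, from -1 (shut) to 1 (fully open). A call has 1 to 10 rows; each row is the pose to reach, as a shift and turn from the pose commanded when the call began, along the tool's axes at that moment; what a row does not reach only later rows make up. A row lasts 1/12 s, in which the tool goes at most 41.7 mm and 7.16 degrees, less where a joint would pass 70% of its speed; a pose out of reach is approached as far as the arm can. A call with a number of a shift or a turn outside -1 to 1 is refused whole. A call with a gripper value outside its range is refused whole. The fingers move at their own pace and stop on an object; "grip_force" is the grip in N (left out, the last holds). Time passes only in rows, so rows that repeat a pose let the fingers close. It gives the time, the measured TCP pose, the force, the opening and the grip force at its end, in the units of the state.
- status.state(): the state, without advancing time (a new reading comes with each control period).
- camera(name): name is "side" or "top"; returns the picture (420x560x3 uint8, red, green, blue); there is no depth.
- get_calibration(name): a dict with "fov_y" (degrees; the focal length in pixels is half the picture's height over the tangent of half this angle, whatever the lens; pixels are square), "cx", "cy" (the principal point, pixels), "dist" ([k1, k2, p1, p2, k3] as OpenCV has them; the pictures are not rectified), "R" (3x3) and "t" (3): a world point X has camera coordinates R X + t. Camera axes: x right, y down, z forward; pixel columns grow to the right and rows downward; lengths in mm; the calibration is good to about 2 mm. A picture is of the moment at which its call begins. get_calibration takes no time and is no camera call.
- r.hand_in(): hands the job in; it is judged then, once.
Trained networks look in the newest picture that a camera, given by its name, has taken for a name from the list of things; names that differ only in an ending like _2 or _b are one class to them, and where a whole thing is asked for, a point or a joint stands for the part that bears it (a point fixed in the world has none). Each returns a list of dicts, best first, with "confidence" (0 to 1); they miss things now and then, are a little off and sometimes report something else, mostly with a low value. They report only what shows in the picture. A call takes as long as a camera call.
- outline_of(camera, thing): "mask" (420x560 bool, what is visible of it) and "location" ([column, row] in pixels, amid what is visible of it).
- place_of(camera, thing): "location" ([column, row] in pixels: a listed point, or the origin of a listed thing).
The state is a dict: "t": time; "joint_positions": joint angles; "joint_velocities": joint speeds; "joint_efforts": joint torques, N m; "eef_pos": TCP position; "orientation": TCP orientation; "wrist_force": force on the tool from outside, world axes, zero at the start; "wrist_torque": the same for the moment, N m; "finger_gap": finger opening in mm; "gripper_force": force on a finger pad.
Only numpy, scipy, OpenCV 4.12 (cv2) and the standard library are available. Lean on these libraries where they do the work, as an engineer would, in place of code of your own. Each camera call takes 0.05 s, during which the arm holds its last target. There are 200 camera calls.

## Working session

There is one attempt and no reset: what is moved stays moved. The work goes in short steps, Python scripts to look and compute and a tool call to move; the robot and the scene stay as the last step left them, time stands still between calls to the robot, and variables do not carry over. Pictures are saved under pics/ and viewed, at most 10 in all, crops included, and the job is handed in when it is done.

Besides the shell and the picture viewer there is one more tool, called after "Emit:" in YAML: its name, and indented under it one key for each argument. drive_tool: Moves the arm, as the interface text tells. Shift numbers are shares of 400 mm and turn numbers shares of 2 rad, none past 1 either way. Its arguments: {"type":"object","properties":{"commands":{"type":"array","items":{"type":"array","items":{"type":"array","items":{"type":"number","minimum":-1,"maximum":1}}}},"grip_force":{"type":"number"}},"required":["commands"]}

```bash
mkdir -p pics; ls; cat > h.py <<'E'
import numpy as np, cv2
from rig import status, camera, get_calibration, r, outline_of, place_of
from scipy.spatial.transform import Rotation as Ro
def cal(n):
    c=get_calibration(n); f=210/np.tan(np.radians(c["fov_y"])/2)
    K=np.array([[f,0,c["cx"]],[0,f,c["cy"]],[0,0,1.]])
    return K,np.array(c["dist"],float),np.array(c["R"],float),np.array(c["t"],float)
def ray(n,px):
    K,d,R,t=cal(n)
    u=cv2.undistortPoints(np.array([[px]],float),K,d)[0,0]
    v=R.T@np.array([u[0],u[1],1]); return -R.T@t, v/np.linalg.norm(v)
def at_z(n,px,z):
    o,v=ray(n,px); return o+v*(z-o[2])/v[2]
def tri(pa,pb,na="top",nb="side"):
    a,u=ray(na,pa); b,v=ray(nb,pb)
    s=np.linalg.lstsq(np.c_[u,-v],b-a,rcond=None)[0]
    p,q=a+u*s[0],b+v*s[1]; return (p+q)/2,np.linalg.norm(p-q)
def proj(n,P):
    K,d,R,t=cal(n); return cv2.projectPoints(np.array(P,float).reshape(-1,1,3),cv2.Rodrigues(R)[0],t,K,d)[0][:,0]
E
cat > a.py <<'E'
from h import *
np.set_printoptions(precision=1,suppress=True)
s=status.state(); print(s["t"],s["eef_pos"],s["orientation"])
for n in ("top","side"):
    cv2.imwrite(f"pics/{n}0.png",camera(n)[:,:,::-1])
    print(n,"cam at",ray(n,(280,210)))
P={}
for th in ["scoop","scoop_grip","scoop_bowl","bin_floor","hopper_floor","cover_grip","slug0","spray_can","tape_roll","spanner","brass_fitting","cleaning_brush"]:
    for n in ("top","side"):
        L=place_of(n,th); P[n,th]=L
        print(n,th,[(np.round(l["location"],1).tolist(),round(l["confidence"],2)) for l in L[:7]])
    if P["top",th] and P["side",th]: print("   tri",*tri(P["top",th][0]["location"],P["side",th][0]["location"]))
E
python3 a.py
```

```text
pics
0.0 [263.  593.8 196.1] [ 0.2  1.  -0.  -0. ]
top cam at (array([ 488.7,  -19.6, 1202.3]), array([ 0.1, -0. , -1. ]))
side cam at (array([ 411.8, -745.8,  999.7]), array([ 0.2,  0.6, -0.7]))
top scoop [([270.6, 238.3], 0.98), ([423.9, 267.3], 0.68), ([260.3, 142.2], 0.22)]
side scoop [([253.9, 240.8], 0.91), ([278.4, 320.2], 0.57)]
   tri [510.6   4.5  -0.1] 3.0279745742202424
top scoop_grip [([280.6, 264.2], 0.83), ([166.9, 201.7], 0.51)]
side scoop_grip [([228.6, 236.8], 0.87)]
   tri [433.3 -25.9  83.8] 2.9725103806237336
top scoop_bowl [([166.6, 202.2], 0.74), ([271.4, 235.0], 0.63)]
side scoop_bowl [([255.1, 243.1], 0.72)]
   tri [ 650.1  549.6 -737.3] 131.56986610442559
top bin_floor [([368.5, 225.8], 0.66), ([262.9, 142.7], 0.64)]
side bin_floor [([289.4, 324.8], 0.65), ([297.7, 328.4], 0.52), ([203.5, 154.5], 0.46)]
   tri [ 545.9 -303.4   12.4] 4.226582291176128
top hopper_floor [([176.4, 240.9], 0.72)]
side hopper_floor [([235.8, 174.9], 0.55)]
   tri [504.6 298.   19.1] 2.3732331913496365
top cover_grip [([166.5, 199.8], 0.96), ([279.5, 265.8], 0.4)]
side cover_grip [
[... 491 characters left out ...]
de spray_can [([338.7, 217.5], 0.82), ([305.4, 324.0], 0.53)]
   tri [ 583.5 -234.3  367.3] 156.3489882102044
top tape_roll [([245.4, 172.6], 0.55), ([298.0, 161.2], 0.53)]
side tape_roll [([332.6, 245.6], 0.68), ([296.4, 315.2], 0.59)]
   tri [ 801.2   99.2 -254.7] 58.11797014793147
top spanner [([126.4, 273.7], 0.72), ([262.2, 145.3], 0.48)]
side spanner [([201.3, 150.7], 0.41)]
   tri [401.5 452.2  27.6] 6.659833607525358
top brass_fitting [([246.0, 175.9], 0.59)]
side brass_fitting [([307.1, 209.7], 0.43)]
   tri [709.1  81.   10.2] 2.1799070919874923
top cleaning_brush [([423.7, 264.3], 0.67)]
side cleaning_brush [([259.8, 407.7], 0.97)]
   tri [ 424.4 -480.8   -0.4] 0.13586721135868207
```

View pics/top0.png

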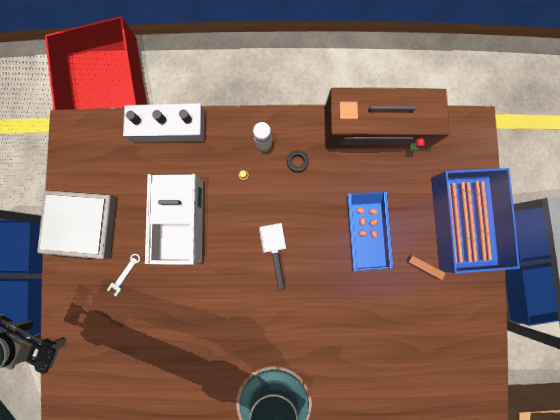

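View pics/side0.png

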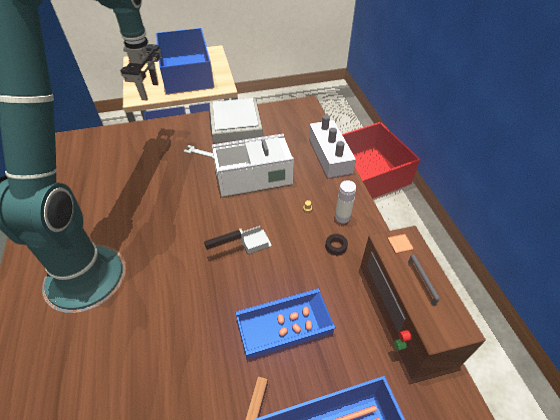

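The top view shows the scoop blade at about (272,238) with its handle running down to (281,288). The slugs are in the blue bin around (368,222) and the open well is at (176,242). The side view agrees: handle (225,240), bin (285,325), well (232,155). Next I'll measure the scoop handle and blade, bin and feeder closely.

```bash
cat > b.py <<'E'
from h import *
np.set_printoptions(precision=1,suppress=True)
t=cv2.imread("pics/top0.png"); s=cv2.imread("pics/side0.png")
out=cv2.resize(t[180:300,240:400],None,fx=5,fy=5,interpolation=cv2.INTER_CUBIC); cv2.imwrite("pics/c1.png",out)
out=cv2.resize(t[165:285,90:250],None,fx=5,fy=5,interpolation=cv2.INTER_CUBIC); cv2.imwrite("pics/c2.png",out)
def blob(im,box,f):
    x0,y0,x1,y1=box; m=np.zeros(im.shape[:2],np.uint8); m[y0:y1,x0:x1]=f(im[y0:y1,x0:x1].astype(int))
    n,l,st,c=cv2.connectedComponentsWithStats(m); k=1+np.argmax(st[1:,4]); ys,xs=np.where(l==k); p=np.c_[xs,ys].astype(float)
    return p, p.mean(0), cv2.minAreaRect(p.astype(np.float32))
dark=lambda a:(a.max(2)<48)
bright=lambda a:(a.min(2)>130)
pt,ct,rt=blob(t,(262,245,295,295),dark); ps,cs,rs=blob(s,(195,225,245,255),dark)
print("handle top",ct,rt,"side",cs,rs,"tri",tri(ct,cs))
for b in (cv2.boxPoints(rt),): print(np.array([at_z("top",q,77) for q in b]))
pb,cb,rb=blob(t,(250,215,295,256),bright); pb2,cb2,rb2=blob(s,(238,222,280,258),bright)
print("blade",cb,rb,cb2,"tri",tri(cb,cb2)); print(np.array([at_z("top",q,15) for q in cv2.boxPoints(rb)]))
for L in place_of("top","slug0"): print("slug",at_z("top",L["location"],14),L["confidence"])
for L in place_of("side","slug0"): print("slug side",at_z("side",L["location"],14))
S=status.state(); print(Ro.from_quat(S["orientation"]).as_matrix())
E
python3 b.py
```

```text
Traceback (most recent call last):
  File "b.py", line 12, in <module>
    pt,ct,rt=blob(t,(262,245,295,295),dark); ps,cs,rs=blob(s,(195,225,245,255),dark)
             ~~~~^^^^^^^^^^^^^^^^^^^^^^^^^^
  File "b.py", line 8, in blob
    n,l,st,c=cv2.connectedComponentsWithStats(m); k=1+np.argmax(st[1:,4]); ys,xs=np.where(l==k); p=np.c_[xs,ys].astype(float)
                                                      ~~~~~~~~~^^^^^^^^^^
ValueError: attempt to get argmax of an empty sequence
```

View pics/c1.png

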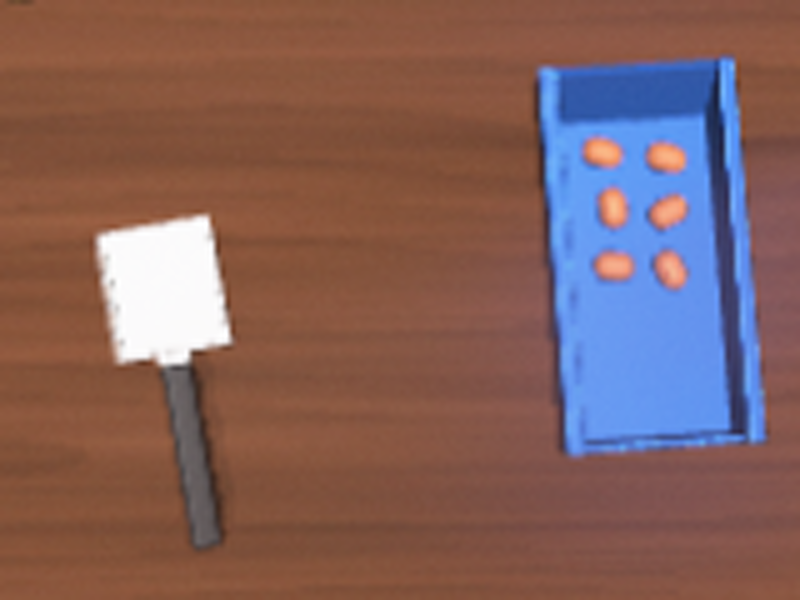

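View pics/c2.png

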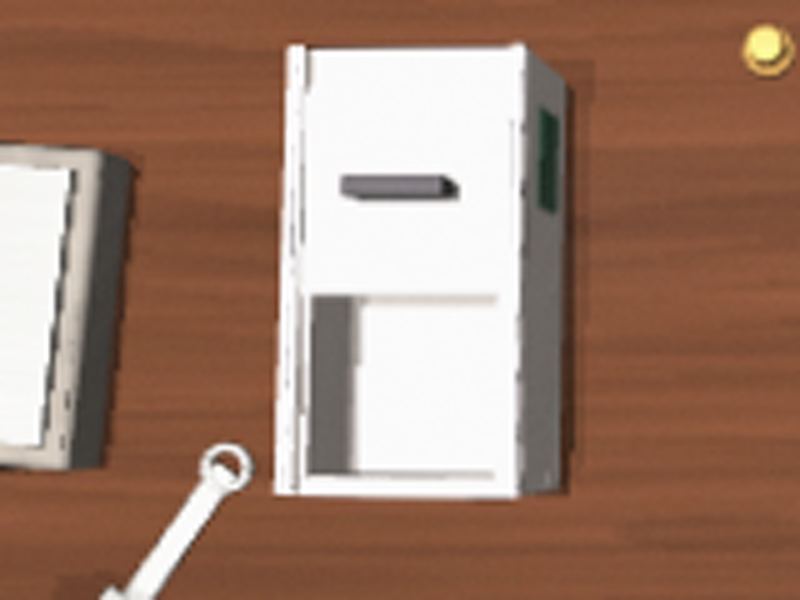

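The bin crop shows six slugs in two columns, three rows deep, against the far half. The feeder crop shows the well open, with the grip bar at crop (393,185). I'll fit poses from the corners I read off, in both views where I can.

```bash
cat > c.py <<'E'
from h import *
from scipy.optimize import least_squares
np.set_printoptions(precision=1,suppress=True)
c1=lambda a:np.array(a,float)/5+[240,180]-0.4
c2=lambda a:np.array(a,float)/5+[90,165]-0.4
def fit(M,px,x0):
    M=np.array(M,float)
    def W(p): c,s=np.cos(p[2]),np.sin(p[2]); return np.c_[p[0]+c*M[:,0]-s*M[:,1],p[1]+s*M[:,0]+c*M[:,1],M[:,2]]
    R=least_squares(lambda p:(proj("top",W(p))-px).ravel(),x0); print(R.x[:2],"yaw",round(R.x[2],3),"res",np.abs(R.fun).max()); return R.x
print("bin"); B=fit([[103,55,43],[103,-55,43],[-135,-55,43],[-135,55,43],[70,50,5],[70,-50,5]],c1([[540,70],[733,60],[764,440],[570,455],[558,122],[712,113]]),[540,-290,0])
print("feeder"); F=fit([[195,70,120],[195,-70,120],[-65,-70,120],[-65,70,120]],c2([[288,46],[523,44],[520,495],[276,492]]),[504,298,0])
print("scoop"); S=fit([[40,35,2],[40,-35,2],[-40,-35,36],[-40,35,36],[-46,0,77],[-156,0,77]],c1([[97,235],[210,215],[232,345],[117,363],[175,366],[207,544]]),[510,5,.15])
print("handle ends",[at_z("top",c1(q),77) for q in ([175,366],[207,544])])
c,s=np.cos(S[2]),np.sin(S[2]); print("grip -85",S[:2]-85*np.array([c,s]),"grip -66",S[:2]-66*np.array([c,s]))
for q in [(602,152),(666,157),(612,208),(668,211),(614,265),(671,269)]:
    w=at_z("top",c1(q),14)[:2]-B[:2]; c,s=np.cos(B[2]),np.sin(B[2]); print("slug in bin",np.array([c*w[0]+s*w[1],-s*w[0]+c*w[1]]))
print("bar",at_z("top",c2([393,185]),143))
side=cv2.imread("pics/side0.png").copy()
def W(p,M): M=np.array(M,float);c,s=np.cos(p[2]),np.sin(p[2]); return np.c_[p[0]+c*M[:,0]-s*M[:,1],p[1]+s*M[:,0]+c*M[:,1],M[:,2]]
for p,M in ((B,[[103,55,43],[103,-55,43],[-135,-55,43],[-135,55,43]]),(F,[[195,70,120],[195,-70,120],[-65,-70,120],[-65,70,120]]),(S,[[40,35,2],[40,-35,2],[-40,-35,36],[-40,35,36]]),(S,[[-46,0,65],[-156,0,65]])):
    cv2.polylines(side,[np.round(proj("side",W(p,M))*8).astype(np.int32)],True,(0,0,255),1,shift=3)
cv2.imwrite("pics/ov.png",cv2.resize(side[120:360,180:500],None,fx=2.5,fy=2.5))
print("R",Ro.from_quat(status.state()["orientation"]).as_euler("xyz"),"\n",np.array(Ro.from_quat(status.state()["orientation"]).as_matrix()))
E
python3 c.py
```

```text
bin
[ 548.8 -301.5] yaw 0.045 res 2.3924806176850097
feeder
[505.  291.2] yaw -0.003 res 0.5677537472333256
scoop
[515.1  -1.5] yaw 0.162 res 0.9605207905324846
handle ends [array([467.9,  -8.7,  77. ]), array([363.9, -26.5,  77. ])]
grip -85 [431.2 -15.2] grip -66 [450.  -12.1]
slug in bin [50.2 21.5]
slug in bin [ 44.9 -18.8]
slug in bin [14.6 17.8]
slug in bin [ 10.8 -17.5]
slug in bin [-21.1  19.1]
slug in bin [-25.6 -16.7]
bar [614.7 289.5 143. ]
R [3.1 0.  2.7] 
 [[-0.9  0.4  0. ]
 [ 0.4  0.9  0. ]
 [-0.   0.  -1. ]]
```

View pics/ov.png

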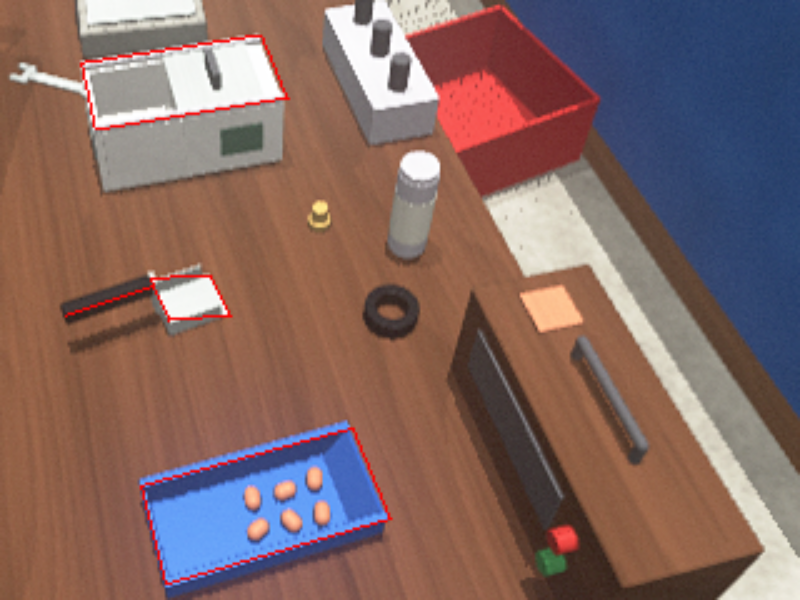

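```bash
cat > g.py <<'E'
# usage: g.py x y z yaw   (scoop-forward yaw; tool x points backward) -> row numbers
import sys; from h import *
np.set_printoptions(precision=4,suppress=True)
def rows(e,R,T,yaw):
    y0=np.arctan2(R[1,0],R[0,0]); d=(yaw+np.pi-y0+np.pi)%(2*np.pi)-np.pi
    return np.r_[R.T@(np.array(T)-e)/400,-d/2]
if __name__=="__main__":
    S=status.state(); e=np.array(S["eef_pos"]);R=Ro.from_quat(S["orientation"]).as_matrix()
    print("t",S["t"],"eef",e,"yaw",np.arctan2(-R[1,0],-R[0,0]),"gap",S["finger_gap"],"F",np.array(S["wrist_force"]))
    a=[float(v) for v in sys.argv[1:]]
    for i in range(0,len(a),4):
        T=a[i:i+4]; print(T,rows(e,R,T[:3],T[3]))
        
        c=np.pi+T[3]; e=np.array(T[:3]); R=np.array([[np.cos(c),np.sin(c),0],[np.sin(c),-np.cos(c),0],[0,0,-1]])
E
python3 g.py 360 250 197 0.162  446 -13 150 0.162
```

```text
t 1.3 eef [263.209  594.3694 197.0055] yaw -0.41688998242188746 gap 91.83265724504999 F [-0.5878 -0.5833  0.4553]
[360.0, 250.0, 197.0, 0.162] [-0.5699 -0.6892 -0.     -0.2894]
[446.0, -13.0, 150.0, 0.162] [-0.1061 -0.6836  0.1175 -0.    ]
```

Emit:
drive_tool:
  commands:
    - [[-0.57, -0.69, 0, -0.29, 1], [-0.57, -0.69, 0, -0.29, 1], [-0.57, -0.69, 0, -0.29, 1], [-0.57, -0.69, 0, -0.29, 1], [-0.57, -0.69, 0, -0.29, 1], [-0.57, -0.69, 0, -0.29, 1], [-0.57, -0.69, 0, -0.29, 1], [-0.57, -0.69, 0, -0.29, 1], [-0.57, -0.69, 0, -0.29, 1], [-0.57, -0.69, 0, -0.29, 1]]

```text
t: 2.13
eef_pos: [361.5, 244.3, 197.3]
orientation: [-0.077, 0.997, -0.001, 0.0]
wrist_force: [-0.5, 0.5, 0.7]
finger_gap: 91.8
gripper_force: 0.0
```

Emit:
drive_tool:
  commands:
    - [[-0.106, -0.684, 0.1175, 0, 1], [-0.106, -0.684, 0.1175, 0, 1], [-0.106, -0.684, 0.1175, 0, 1], [-0.106, -0.684, 0.1175, 0, 1], [-0.106, -0.684, 0.1175, 0, 1], [-0.106, -0.684, 0.1175, 0, 1], [-0.106, -0.684, 0.1175, 0, 1], [-0.106, -0.684, 0.1175, 0, 1], [-0.106, -0.684, 0.1175, 0, 1]]

```text
t: 2.88
eef_pos: [446.5, -14.2, 149.8]
orientation: [-0.08, 0.997, -0.0, -0.0]
wrist_force: [0.0, 0.9, -0.9]
finger_gap: 91.8
gripper_force: 0.0
```

```bash
python3 g.py 446 -13 65 0.162
```

```text
t 2.8833 eef [446.4705 -14.2226 149.8028] yaw 0.1599187888578543 gap 91.81368414954275 F [ 0.0116  0.9344 -0.894 ]
[446.0, -13.0, 65.0, 0.162] [ 0.0006  0.0032  0.212  -0.001 ]
```

Emit:
drive_tool:
  commands:
    - [[0, 0.003, 0.1, 0, 1], [0, 0.003, 0.18, 0, 1], [0, 0.003, 0.212, 0, 1], [0, 0.003, 0.212, 0, 0], [0, 0.003, 0.212, 0, -1], [0, 0.003, 0.212, 0, -1], [0, 0.003, 0.212, 0, -1], [0, 0.003, 0.212, 0, -1], [0, 0.003, 0.212, 0, -1], [0, 0.003, 0.212, 0, -1]]
  grip_force: 60

```text
t: 3.72
eef_pos: [446.4, -12.1, 65.8]
orientation: [-0.081, 0.997, 0.0, 0.001]
wrist_force: [0.4, 0.3, 0.6]
finger_gap: 47.5
gripper_force: 0.0
```

Emit:
drive_tool:
  commands:
    - [[0, 0, 0, 0, -1], [0, 0, 0, 0, -1], [0, 0, -0.03, 0, -1], [0, 0, -0.1, 0, -1], [0, 0, -0.2, 0, -1], [0, 0, -0.25, 0, -1], [0, 0, -0.25, 0, -1]]

```text
t: 4.3
eef_pos: [449.1, -12.2, 169.4]
orientation: [-0.081, 0.997, 0.0, 0.004]
wrist_force: [0.1, 0.1, -0.0]
finger_gap: 1.0
gripper_force: 0.0
```

```bash
cat > look.py <<'E'
import sys; from h import *
n=sys.argv[1]; x0,y0,x1,y1,f=[float(v) for v in sys.argv[2:7]]
im=camera(n)[int(y0):int(y1),int(x0):int(x1),::-1]
cv2.imwrite(sys.argv[7],cv2.resize(im,None,fx=f,fy=f,interpolation=cv2.INTER_CUBIC))
E
python3 look.py side 170 120 430 320 3 pics/l1.png; python3 g.py
```

```text
t 4.35 eef [447.6028 -12.079  167.1843] yaw 0.163145537200478 gap 0.19838405577858778 F [-0.2361 -0.0103  0.1064]
```

View pics/l1.png

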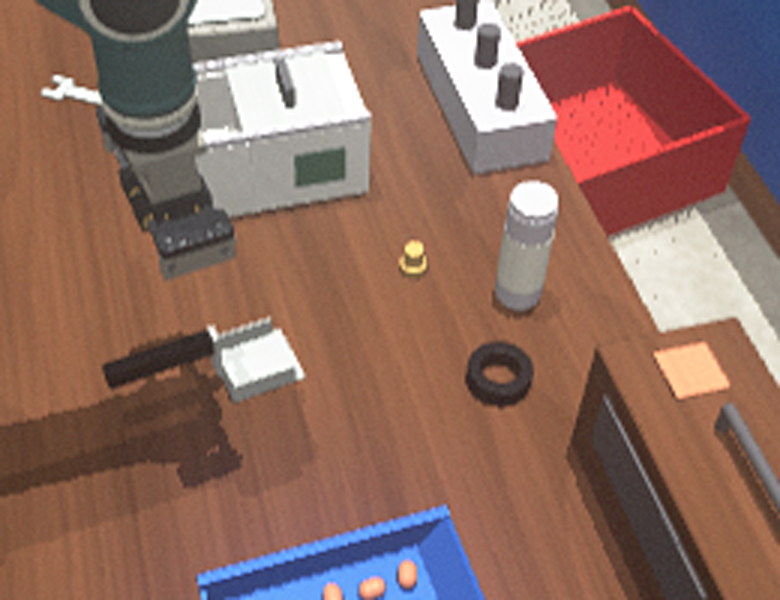

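The side view shows the scoop still on the table at side px (223,239), with the fingers above it. They close slowly (about 60 mm/s) and I lifted too soon. I'll reopen partway and repeat.

Emit:
drive_tool:
  commands:
    - [[0, 0, 0, 0, 0], [0, 0, 0, 0, 0], [0, 0, 0, 0, 0], [0, 0, 0, 0, 0], [0, 0, 0, 0, 0], [0, 0, 0, 0, 0], [0, 0, 0, 0, 0], [0, 0, 0, 0, 0], [0, 0, 0, 0, 0], [0, 0, 0, 0, 0]]

```text
t: 5.18
eef_pos: [446.0, -12.2, 165.2]
orientation: [-0.081, 0.997, 0.0, 0.0]
wrist_force: [0.1, -0.1, -0.9]
finger_gap: 46.2
gripper_force: 0.0
```

```bash
python3 g.py 446 -13 65 0.162; python3 - <<'E'
from h import *
for th in("scoop","scoop_grip"):
  for n in("top","side"):
    camera(n); L=place_of(n,th)
    if L: print(th,n,L[0]["confidence"],at_z(n,L[0]["location"],0 if th=="scoop" else 65))
E
```

```text
t 5.1833 eef [446.0106 -12.2345 165.2036] yaw 0.16313529113816455 gap 46.17246266666287 F [ 0.0552 -0.1417 -0.9117]
[446.0, -13.0, 65.0, 0.162] [ 0.0004 -0.0019  0.2505  0.0006]
scoop top 0.92 [515.90821635   4.59790988   0.        ]
scoop side 0.95 [521.01081899   3.94061063   0.        ]
scoop_grip top 0.47 [705.25464506  79.23536496  65.        ]
scoop_grip side 0.97 [417.51337035  -2.07789271  65.        ]
```

Emit:
drive_tool:
  commands:
    - [[0, 0, 0.1, 0, 0], [0, 0, 0.2, 0, 0], [0, 0, 0.25, 0, 0], [0, 0, 0.25, 0, 0], [0, 0, 0.25, 0, -1], [0, 0, 0.25, 0, -1], [0, 0, 0.25, 0, -1], [0, 0, 0.25, 0, -1], [0, 0, 0.25, 0, -1], [0, 0, 0.25, 0, -1]]

```text
t: 6.42
eef_pos: [446.6, -12.1, 66.0]
orientation: [-0.082, 0.997, 0.0, 0.001]
wrist_force: [-0.4, -0.4, 0.1]
finger_gap: 8.3
gripper_force: 0.0
```

Emit:
drive_tool:
  commands:
    - [[0, 0, 0, 0, -1], [0, 0, 0, 0, -1], [0, 0, 0, 0, -1], [0, 0, 0, 0, -1], [0, 0, 0, 0, -1]]

```text
t: 6.83
eef_pos: [446.0, -12.2, 65.2]
orientation: [-0.081, 0.997, -0.0, -0.0]
wrist_force: [-0.7, -1.6, 0.0]
finger_gap: 0.2
gripper_force: 0.0
```

```bash
python3 - <<'E'
from h import *
a=camera("side")[160:290,180:300,::-1]; b=camera("top")[190:320,220:340,::-1]
a=a.copy();b=b.copy()
e=np.array(status.state()["eef_pos"])
P=[e+[0,0,-19],e,[467.9,-8.7,65],[363.9,-26.5,65]]
print(proj("side",P),proj("top",P))
for im,n,o in((a,"side",(180,160)),(b,"top",(220,190))):
    for p in proj(n,P): cv2.circle(im,tuple(int(v) for v in np.round(p-o)),0,(0,255,0),-1)
cv2.imwrite("pics/l2.png",cv2.resize(np.hstack([a,b]),None,fx=3.3,fy=3.3,interpolation=cv2.INTER_NEAREST))
E
```

```text
[[233.79876596 240.0513101 ]
 [233.205815   236.23507076]
 [240.20997016 233.92802155]
 [206.47837268 245.41343566]] [[275.94508364 259.90606902]
 [275.90647201 260.14431799]
 [274.64583324 252.73036556]
 [280.9555157  287.95848371]]
```

View pics/l2.png

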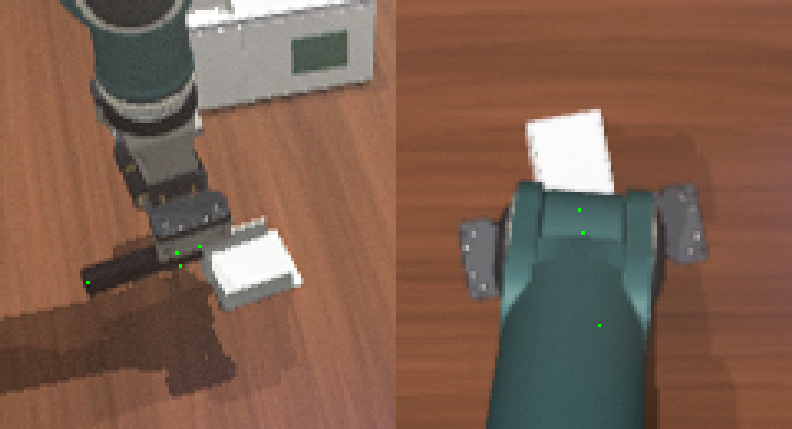

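The scoop hasn't moved in the right half (blade corners as before). In the left half the gripper body hides the fingers. They closed to 0.2 mm, so I'll compare the gripper's actual height with its reported pose.

```bash
python3 - <<'E'
from h import *
S=status.state(); e=np.array(S["eef_pos"]); R=Ro.from_quat(S["orientation"]).as_matrix()
for z in (-69,-120):
  P=[e+R@[sx*37.5,sy*94.5,z] for sx in(1,-1) for sy in (-1,1)]
  print(z,"side crop",np.round((proj("side",P)-[180,160])*3.3).tolist(),"top crop",np.round((proj("top",P)-[220,190])*3.3+[396,0]).tolist())
fs=[64,27]
P=[e+R@[sx*10,sy,z] for sx in(1,-1) for sy in (-27,27) for z in (19,-69)]
print("fingers",np.round((proj("side",P)-[180,160])*3.3).tolist())
print(S["finger_gap"],S["joint_positions"])
E
```

```text
-69 side crop [[162.0, 299.0], [95.0, 142.0], [247.0, 269.0], [174.0, 118.0]] top crop [[698.0, 259.0], [477.0, 298.0], [682.0, 172.0], [462.0, 210.0]]
-120 side crop [[155.0, 261.0], [87.0, 103.0], [244.0, 231.0], [168.0, 79.0]] top crop [[703.0, 263.0], [472.0, 303.0], [687.0, 171.0], [456.0, 211.0]]
fingers [[177.0, 290.0], [167.0, 229.0], [158.0, 246.0], [147.0, 185.0], [198.0, 282.0], [189.0, 222.0], [178.0, 240.0], [169.0, 178.0]]
0.29056902277897245 [-0.26200553  0.33627531  0.24917357  2.20210994 -0.14090532  0.61770566
  1.82274458]
```

```bash
python3 - <<'E'
from h import *
e=np.array([263.185,594.343,196.992]); a=-0.417+np.pi
R=np.array([[np.cos(a),np.sin(a),0],[np.sin(a),-np.cos(a),0],[0,0,-1]])
P=[e+R@[0,sy*55,z] for sy in(1,-1) for z in (19,-69)]
print(np.round(proj("side",P),1).tolist(), np.round(proj("top",P),1).tolist())
a=cv2.imread("pics/side0.png")[20:110,110:180]; b=cv2.imread("pics/l2.png")[180:320,80:320]
a=cv2.resize(a,None,fx=5,fy=5,interpolation=cv2.INTER_CUBIC)
b=cv2.resize(b,(400,233)); b=cv2.copyMakeBorder(b,0,450-233,0,0,cv2.BORDER_CONSTANT)
for p in proj("side",P): cv2.circle(a,tuple(int(v) for v in (p-[110,20])*5),2,(0,255,0),-1)
cv2.imwrite("pics/l3.png",np.hstack([a,b]))
E
```

```text
[[159.1, 92.4], [153.2, 70.6], [147.8, 109.1], [141.1, 87.1]] [[36.9, 320.8], [16.0, 327.2], [71.4, 338.1], [53.0, 346.2]]
```

View pics/l3.png

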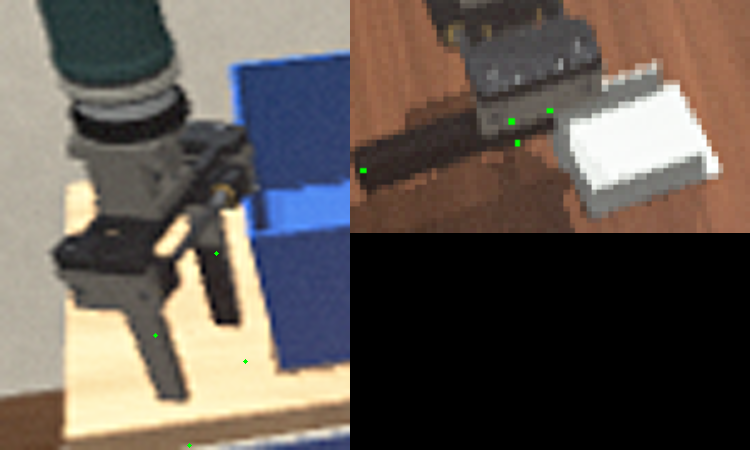

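In the left half (start picture) the real fingertips are at (175,400) and (228,322), while the green predictions sit at (189,446) and (245,361). So the fingertips really stand about 37 mm higher than the given tool data says, and they closed above the handle. I'll go about 36 mm lower, which is safe under either reading.

Emit:
drive_tool:
  commands:
    - [[0, 0, 0, 0, 0], [0, 0, 0, 0, 0], [0, 0, 0, 0, 0], [0, 0, 0, 0, 0], [0, 0, 0, 0, 0], [0, 0, 0, 0, 0], [0, 0, 0, 0, 0], [0, 0, 0, 0, 0], [0, 0, 0, 0, 0], [0, 0, 0.03, 0, 0]]

```text
t: 7.77
eef_pos: [447.6, -12.2, 54.5]
orientation: [-0.081, 0.997, 0.0, 0.002]
wrist_force: [1.4, -0.3, 0.1]
finger_gap: 45.7
gripper_force: 0.0
```

Emit:
drive_tool:
  commands:
    - [[0, 0, 0.03, 0, 0], [0, 0, 0.06, 0, 0], [0, 0, 0.06, 0, -1], [0, 0, 0.06, 0, -1], [0, 0, 0.06, 0, -1], [0, 0, 0.06, 0, -1], [0, 0, 0.06, 0, -1], [0, 0, 0.06, 0, -1], [0, 0, 0.06, 0, -1], [0, 0, 0.06, 0, -1]]

```text
t: 8.6
eef_pos: [446.5, -12.2, 29.8]
orientation: [-0.081, 0.997, 0.0, 0.001]
wrist_force: [-1.3, 0.2, 6.5]
finger_gap: 18.0
gripper_force: 60.0
```

Emit:
drive_tool:
  commands:
    - [[0, 0, 0, 0, -1], [0, 0, 0, 0, -1]]

```text
t: 8.77
eef_pos: [446.4, -12.1, 29.8]
orientation: [-0.081, 0.997, 0.0, 0.0]
wrist_force: [-1.0, 0.7, 7.5]
finger_gap: 17.8
gripper_force: 60.0
```

Gripped at 18 mm. I'll lift, then check by silhouette fit whether the scoop hangs level.

Emit:
drive_tool:
  commands:
    - [[0, 0, -0.03, 0, -1], [0, 0, -0.08, 0, -1], [0, 0, -0.14, 0, -1], [0, 0, -0.19, 0, -1], [0, 0, -0.21, 0, -1], [0, 0, -0.21, 0, -1], [0, 0, -0.21, 0, -1]]

```text
t: 9.35
eef_pos: [445.6, -12.1, 112.7]
orientation: [-0.082, 0.997, 0.0, -0.0]
wrist_force: [-0.8, -0.7, -2.4]
finger_gap: 17.6
gripper_force: 60.0
```

```bash
cat > pitch.py <<'E'
from h import *
from scipy.optimize import minimize
GZ=float(__import__("os").environ.get("GZ","29.8"))  # reported tool z when the scoop lies on the table
def scoop_pts(e,yaw,p,b):
    # b: body points in scoop frame; pivot = grip point (-69.6,0,~65) ; p>0 nose up
    q=np.array(b,float)-[-69.6,0,65]; c,s=np.cos(p),np.sin(p)
    q=np.c_[c*q[:,0]-s*q[:,2],q[:,1],s*q[:,0]+c*q[:,2]]
    c,s=np.cos(yaw),np.sin(yaw); q=np.c_[c*q[:,0]-s*q[:,1],s*q[:,0]+c*q[:,1],q[:,2]]
    return q+np.array(e)+[0,0,65-GZ]
HULL=[[40,35,0],[40,-35,0],[30,35,26],[30,-35,26],[-40,35,36],[-40,-35,36],[-40,35,0],[-40,-35,0]]
def pitch(n="side"):
    S=status.state(); e=S["eef_pos"]; R=Ro.from_quat(S["orientation"]).as_matrix(); yaw=np.arctan2(-R[1,0],-R[0,0])
    im=camera(n); L=outline_of(n,"scoop")
    m=L[0]["mask"]&(im.min(2)>85)
    best=[]
    for p in np.arange(-.9,.5,.03):
        h=np.zeros(m.shape,np.uint8); P=proj(n,scoop_pts(e,yaw,p,HULL))
        cv2.fillConvexPoly(h,cv2.convexHull(np.round(P).astype(np.int32)),1); h=h>0
        best.append(((h&m).sum()/(h|m).sum(),round(p,2)))
    best.sort(reverse=True); print(n,"conf",round(L[0]["confidence"],2),"pitch",[(round(a,2),b) for a,b in best[:4]])
    return best[0][1]
if __name__=="__main__":
    for n in("side","top"): pitch(n)
E
python3 pitch.py; python3 g.py 396 -308 115 0.045; python3 - <<'E'
from h import *
from scipy.optimize import least_squares
c1=lambda a:np.array(a,float)/5+[240,180]-0.4
M=np.array([[103,55,43],[103,-55,43],[-135,-55,43],[-135,55,43]],float)
px=c1([[540,70],[733,60],[764,440],[570,455]])
def W(p): c,s=np.cos(p[2]),np.sin(p[2]); return np.c_[p[0]+c*M[:,0]-s*M[:,1],p[1]+s*M[:,0]+c*M[:,1],M[:,2]]
R=least_squares(lambda p:(proj("top",W(p))-px).ravel(),[548,-301,.04]); print(R.x,R.fun)
c,s=np.cos(R.x[2]),np.sin(R.x[2])
F=np.array([[70,50,5],[70,-50,5],[-130,50,5],[-130,-50,5]])
print(((proj("top",np.c_[R.x[0]+c*F[:,0]-s*F[:,1],R.x[1]+s*F[:,0]+c*F[:,1],F[:,2]])-[240,180]+.4)*5).round(0).tolist())
E
```

```text
side conf 0.94 pitch [(np.float64(0.71), np.float64(0.0)), (np.float64(0.71), np.float64(-0.03)), (np.float64(0.7), np.float64(-0.06)), (np.float64(0.66), np.float64(-0.09))]
t 9.55 eef [445.0224 -12.3271 111.9915] yaw 0.1630751187992903 gap 17.774589261461564 F [ 0.4202  0.6932 -1.8922]
[396.0, -308.0, 115.0, 0.045] [ 0.241  -0.7095 -0.0069  0.059 ]
[ 5.47864502e+02 -2.99922307e+02  5.19744422e-02] [ 1.64446448 -0.50808595 -1.72649682 -0.58564128 -1.49474523  0.82870215
  1.54876943  0.25809682]
[[549.0, 127.0], [705.0, 117.0], [573.0, 444.0], [730.0, 433.0]]Traceback (most recent call last):
  File "pitch.py", line 23, in <module>
    for n in("side","top"): pitch(n)
                            ~~~~~^^^
  File "pitch.py", line 14, in pitch
    m=L[0]["mask"]&(im.min(2)>85)
      ~^^^
IndexError: list index out of range
```

```bash
python3 g.py 396 -309 115 0.048 396 -309 36 0.048
```

```text
t 9.55 eef [445.0224 -12.3271 111.9915] yaw 0.1630751187992903 gap 17.774589261461564 F [ 0.4202  0.6932 -1.8922]
[396.0, -309.0, 115.0, 0.048] [ 0.2414 -0.7119 -0.0069  0.0575]
[396.0, -309.0, 36.0, 0.048] [ 0.      0.      0.1975 -0.    ]
```

Emit:
drive_tool:
  commands:
    - [[0.06, -0.177, 0, 0.058, -1], [0.12, -0.355, 0, 0.058, -1], [0.18, -0.532, 0, 0.058, -1], [0.241, -0.712, -0.007, 0.058, -1], [0.241, -0.712, -0.007, 0.058, -1], [0.241, -0.712, -0.007, 0.058, -1], [0.241, -0.712, -0.007, 0.058, -1], [0.241, -0.712, -0.007, 0.058, -1], [0.241, -0.712, -0.007, 0.058, -1], [0.241, -0.712, -0.007, 0.058, -1]]

```text
t: 10.38
eef_pos: [396.3, -308.6, 115.0]
orientation: [-0.023, 1.0, 0.001, -0.001]
wrist_force: [0.5, 1.9, -2.5]
finger_gap: 17.5
gripper_force: 60.0
```

```bash
python3 pitch.py; python3 g.py 396 -309 36 0.048
```

```text
side conf 0.82 pitch [(np.float64(0.82), np.float64(0.0)), (np.float64(0.8), np.float64(-0.06)), (np.float64(0.79), np.float64(-0.03)), (np.float64(0.79), np.float64(0.03))]
top conf 0.96 pitch [(np.float64(0.9), np.float64(0.0)), (np.float64(0.89), np.float64(0.06)), (np.float64(0.88), np.float64(-0.03)), (np.float64(0.88), np.float64(0.03))]
t 10.5833 eef [ 397.5917 -307.0656  115.6236] yaw 0.049950741504341124 gap 17.48338408739345 F [ 0.6133 -0.0711 -1.416 ]
[396.0, -309.0, 36.0, 0.048] [ 0.0041 -0.0048  0.1991  0.001 ]
```

Emit:
drive_tool:
  commands:
    - [[0.004, -0.004, 0.1, 0, -1], [0.004, -0.004, 0.18, 0, -1], [0.004, -0.004, 0.2, 0, -1], [0.004, -0.004, 0.202, 0, -1], [0.004, -0.004, 0.202, 0, -1]]

```text
t: 11.0
eef_pos: [396.0, -309.7, 35.3]
orientation: [-0.024, 1.0, 0.0, -0.0]
wrist_force: [0.3, 0.2, -2.3]
finger_gap: 17.5
gripper_force: 60.0
```

```bash
python3 g.py 502 -304 35 0.048; python3 pitch.py
```

```text
t 11.0 eef [ 395.9909 -309.7098   35.3293] yaw 0.04870073941178059 gap 17.452148204977817 F [ 0.2915  0.166  -2.2616]
[502.0, -304.0, 35.0, 0.048] [-0.2654  0.0014  0.0007  0.0004]
side conf 0.81 pitch [(np.float64(0.8), np.float64(0.0)), (np.float64(0.8), np.float64(-0.06)), (np.float64(0.8), np.float64(-0.03)), (np.float64(0.79), np.float64(0.03))]Traceback (most recent call last):
  File "pitch.py", line 23, in <module>
    for n in("side","top"): pitch(n)
                            ~~~~~^^^
  File "pitch.py", line 14, in pitch
    m=L[0]["mask"]&(im.min(2)>85)
      ~^^^
IndexError: list index out of range
```

Emit:
drive_tool:
  commands:
    - [[0, 0, 0.003, 0, -1], [0, 0, 0.004, 0, -1], [0, 0, 0.004, 0, -1]]

```text
t: 11.45
eef_pos: [395.8, -310.6, 34.1]
orientation: [-0.024, 1.0, 0.0, 0.0]
wrist_force: [-1.7, 1.5, 3.9]
finger_gap: 17.8
gripper_force: 60.0
```

Emit:
drive_tool:
  commands:
    - [[-0.03, 0, 0, 0, -1], [-0.06, 0, 0, 0, -1], [-0.09, 0, 0, 0, -1], [-0.12, 0, 0, 0, -1], [-0.15, 0, 0, 0, -1], [-0.18, 0, 0, 0, -1], [-0.2, 0, 0, 0, -1], [-0.22, 0, 0, 0, -1]]

```text
t: 12.12
eef_pos: [483.4, -307.0, 34.3]
orientation: [-0.024, 1.0, 0.0, -0.001]
wrist_force: [-6.9, 1.0, 10.5]
finger_gap: 17.5
gripper_force: 60.0
```

Emit:
drive_tool:
  commands:
    - [[-0.01, 0, 0, 0, -1], [-0.02, 0, 0, 0, -1], [-0.03, 0, 0, 0, -1], [-0.04, 0, 0, 0, -1]]

```text
t: 12.45
eef_pos: [498.3, -306.4, 34.4]
orientation: [-0.023, 1.0, 0.0, -0.001]
wrist_force: [-8.2, -0.3, 11.6]
finger_gap: 17.3
gripper_force: 60.0
```

```bash
cat > slugs.py <<'E'
from h import *
np.set_printoptions(precision=0,suppress=True)
S=status.state(); e=np.array(S["eef_pos"]); R=Ro.from_quat(S["orientation"]).as_matrix()
print("t",S["t"],e,np.array(S["wrist_force"]))
def hop(w): return w[:2]-[505,291]
def inb(w): c,s=np.cos(.048),np.sin(.048); d=w[:2]-[548.5,-302]; return np.array([c*d[0]+s*d[1],-s*d[0]+c*d[1]])
for n in("side","top"):
    im=camera(n); hsv=cv2.cvtColor(im,cv2.COLOR_RGB2HSV)
    L=[l for l in place_of(n,"slug0") if l["confidence"]>.2]
    for l in L:
        p=np.array(l["location"]); w=at_z(n,p,14)
        w2=at_z(n,p,e[2]-29.8+12); f=(R.T@(w2-e)); 
        print(n,p.round(0),round(l["confidence"],2),"bin",inb(w),"scoop xy",np.array([-f[0]-69.6,f[1]*-1]),"hop",hop(at_z(n,p,39)))
E
python3 slugs.py
```

```text
t 12.45 [ 498. -306.   34.] [-8. -0. 12.]
side [317. 322.] 0.64 bin [ 68. -15.] scoop xy [48. 14.] hop [ 107. -616.]
side [311. 324.] 0.61 bin [ 50. -17.] scoop xy [30. 16.] hop [  89. -619.]
side [313. 315.] 0.6 bin [64.  6.] scoop xy [45. -7.] hop [ 102. -596.]
side [314. 311.] 0.53 bin [71. 18.] scoop xy [ 51. -19.] hop [ 108. -583.]
side [305. 308.] 0.51 bin [52. 33.] scoop xy [ 32. -34.] hop [  89. -570.]
side [304. 326.] 0.4 bin [ 32. -18.] scoop xy [12. 17.] hop [  72. -620.]
top [371. 207.] 0.58 bin [ 58. -13.] scoop xy [39. 10.] hop [ 100. -597.]
top [362. 202.] 0.56 bin [76. 13.] scoop xy [ 57. -15.] hop [ 116. -571.]
top [377. 216.] 0.51 bin [ 30. -31.] scoop xy [11. 28.] hop [  73. -616.]
top [374. 205.] 0.5 bin [ 63. -23.] scoop xy [44. 20.] hop [ 105. -606.]
top [367. 206.] 0.46 bin [61. -1.] scoop xy [42. -1.] hop [ 102. -585.]
top [127. 272.] 0.45 bin [-102.  763.] scoop xy [-122. -764.] hop [-94. 154.]
top [363. 212.] 0.42 bin [44. 14.] scoop xy [ 24. -16.] hop [  84. -572.]
```

Emit:
drive_tool:
  commands:
    - [[-0.01, 0, 0, 0, -1], [-0.02, 0, 0, 0, -1], [-0.03, 0, 0, 0, -1], [-0.03, 0, 0, 0, -1]]

```text
t: 12.98
eef_pos: [509.0, -306.1, 34.4]
orientation: [-0.024, 1.0, 0.0, -0.003]
wrist_force: [-10.2, 0.4, 15.1]
finger_gap: 17.2
gripper_force: 60.0
```

```bash
python3 slugs.py; python3 look.py top 335 180 401 280 6 pics/m1.png
```

```text
t 12.9833 [ 509. -306.   34.] [-10.   0.  15.]
side [318. 322.] 0.53 bin [ 70. -17.] scoop xy [39. 16.] hop [ 109. -618.]
side [314. 314.] 0.5 bin [69.  7.] scoop xy [39. -8.] hop [ 107. -594.]
side [304. 329.] 0.49 bin [ 29. -24.] scoop xy [-1. 23.] hop [  70. -626.]
side [302. 311.] 0.45 bin [40. 27.] scoop xy [ 10. -28.] hop [  78. -577.]
side [314. 322.] 0.43 bin [ 59. -13.] scoop xy [29. 12.] hop [  98. -614.]
side [312. 309.] 0.43 bin [68. 24.] scoop xy [ 38. -25.] hop [ 105. -578.]
top [378. 213.] 0.59 bin [ 39. -34.] scoop xy [ 9. 31.] hop [  82. -619.]
top [372. 209.] 0.56 bin [ 51. -18.] scoop xy [21. 15.] hop [  93. -602.]
top [371. 203.] 0.46 bin [ 71. -14.] scoop xy [41. 11.] hop [ 112. -598.]
top [361. 212.] 0.44 bin [45. 20.] scoop xy [ 15. -23.] hop [  85. -566.]
top [360. 201.] 0.39 bin [79. 19.] scoop xy [ 49. -22.] hop [ 119. -564.]
top [365. 209.] 0.36 bin [52.  7.] scoop xy [ 22. -10.] hop [  93. -578.]
```

View pics/m1.png

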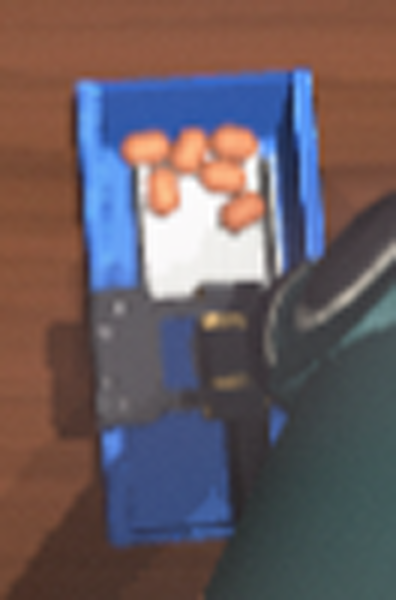

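The top view shows three slugs on the blade (crop (163,190), (222,177), (241,210)). The other three are pinned at the mouth along y≈145. I'll push on a few millimetres.

Emit:
drive_tool:
  commands:
    - [[-0.008, 0, 0, 0, -1], [-0.016, 0, 0, 0, -1], [-0.024, 0, 0, 0, -1], [-0.024, 0, 0, 0, -1]]

```text
t: 13.57
eef_pos: [509.7, -306.3, 34.5]
orientation: [-0.023, 1.0, 0.002, -0.01]
wrist_force: [-32.3, 3.8, 34.5]
finger_gap: 17.3
gripper_force: 60.2
```

```bash
python3 slugs.py
```

```text
t 13.5667 [ 510. -306.   35.] [-32.   4.  35.]
side [314. 318.] 0.62 bin [64. -2.] scoop xy [33.  0.] hop [ 102. -603.]
side [305. 312.] 0.61 bin [47. 21.] scoop xy [ 16. -22.] hop [  84. -582.]
side [304. 331.] 0.56 bin [ 27. -30.] scoop xy [-4. 28.] hop [  68. -632.]
side [312. 322.] 0.52 bin [ 57. -13.] scoop xy [26. 11.] hop [  96. -614.]
top [376. 215.] 0.61 bin [ 33. -29.] scoop xy [ 2. 25.] hop [  76. -614.]
top [363. 211.] 0.61 bin [47. 14.] scoop xy [ 16. -17.] hop [  87. -571.]
top [367. 207.] 0.49 bin [60. -1.] scoop xy [29. -2.] hop [ 101. -585.]
top [371. 205.] 0.48 bin [ 66. -16.] scoop xy [35. 12.] hop [ 107. -599.]
top [362. 204.] 0.43 bin [70. 15.] scoop xy [ 39. -19.] hop [ 110. -569.]
top [374. 212.] 0.39 bin [ 42. -21.] scoop xy [12. 18.] hop [  84. -606.]
```

Now I'll ease the grip and rock the scoop back on its rear edge so the nose tips up and the slugs roll inward.

Emit:
drive_tool:
  commands:
    - [[0.01, 0, 0.005, 0, -1], [0.02, 0, 0.01, 0, -1], [0.028, 0, 0.015, 0, -1], [0.034, 0, 0.02, 0, -1], [0.038, 0, 0.02, 0, -1]]
  grip_force: 18

```text
t: 14.18
eef_pos: [507.5, -306.7, 28.4]
orientation: [-0.024, 1.0, -0.001, 0.002]
wrist_force: [-2.0, 1.9, 16.3]
finger_gap: 17.4
gripper_force: 18.0
```

```bash
python3 slugs.py;  python3 pitch.py
```

```text
t 14.1833 [ 507. -307.   28.] [-2.  2. 16.]
side [317. 308.] 0.62 bin [82. 23.] scoop xy [ 54. -27.] hop [ 119. -578.]
side [313. 314.] 0.55 bin [66.  8.] scoop xy [ 39. -12.] hop [ 104. -593.]
side [310. 320.] 0.52 bin [52. -5.] scoop xy [25.  1.] hop [  91. -607.]
side [303. 327.] 0.48 bin [ 28. -19.] scoop xy [ 1. 14.] hop [  69. -621.]
side [303. 312.] 0.48 bin [42. 22.] scoop xy [ 14. -26.] hop [  80. -581.]
side [304. 319.] 0.4 bin [38.  3.] scoop xy [11. -7.] hop [  77. -599.]
side [318. 322.] 0.37 bin [ 73. -16.] scoop xy [45. 11.] hop [ 111. -616.]
top [364. 205.] 0.54 bin [65.  9.] scoop xy [ 37. -11.] hop [ 105. -575.]
top [361. 202.] 0.53 bin [77. 17.] scoop xy [ 49. -19.] hop [ 117. -567.]
top [371. 202.] 0.51 bin [ 73. -14.] scoop xy [45. 12.] hop [ 114. -597.]
top [378. 216.] 0.42 bin [ 29. -33.] scoop xy [ 1. 31.] hop [  72. -618.]
top [364. 210.] 0.39 bin [51. 11.] scoop xy [ 23. -13.] hop [  91. -574.]
side conf 0.71 pitch [(np.float64(0.23), np.float64(0.03)), (np.float64(0.23), np.float64(0.12)), (np.float64(0.23), np.float64(0.06)), (np.float64(0.23), np.float64(-0.03))]
top conf 0.94 pitch [(np.float64(0.59), np.float64(0.03)), (np.float64(0.58), np.float64(-0.03)), (np.float64(0.58), np.float64(0.06)), (np.float64(0.58), np.float64(0.09))]
```

Emit:
drive_tool:
  commands:
    - [[0, 0, 0, 0, -1], [0, 0, 0, 0, -1], [0, 0, -0.02, 0, -1], [0, 0, -0.05, 0, -1], [0, 0, -0.09, 0, -1], [0, 0, -0.14, 0, -1], [0, 0, -0.19, 0, -1], [0, 0, -0.24, 0, -1], [0, 0, -0.27, 0, -1], [0, 0, -0.28, 0, -1]]
  grip_force: 60

```text
t: 15.42
eef_pos: [507.0, -305.6, 139.5]
orientation: [-0.024, 1.0, -0.001, 0.001]
wrist_force: [0.9, -0.3, -4.1]
finger_gap: 17.7
gripper_force: 60.0
```

```bash
cat > tris.py <<'E'
from h import *
np.set_printoptions(precision=0,suppress=True)
import itertools
S=status.state(); e=np.array(S["eef_pos"]); R=Ro.from_quat(S["orientation"]).as_matrix(); print("t",S["t"],e,np.array(S["wrist_force"]))
camera("top"); A=[l["location"] for l in place_of("top","slug0") if l["confidence"]>.25]
camera("side"); B=[l["location"] for l in place_of("side","slug0") if l["confidence"]>.25]
print(len(A),len(B))
res=[]
for i,a in enumerate(A):
    for j,b in enumerate(B):
        p,d=tri(a,b)
        if d<12 and -20<p[2]<260: res.append((d,i,j,p))
for d,i,j,p in sorted(res,key=lambda q:(q[1],q[0])):
    f=R.T@(p-e); dd=p[:2]-[548.5,-302]; c,s=np.cos(.048),np.sin(.048)
    print(i,j,"d%.0f"%d,"world",p,"scoop",np.array([-f[0]-69.6,f[1],p[2]-(e[2]-29.8)]),"bin",np.array([c*dd[0]+s*dd[1],-s*dd[0]+c*dd[1],p[2]-5]))
E
python3 tris.py;  python3 pitch.py
```

```text
t 15.4167 [ 507. -306.  139.] [ 1. -0. -4.]
6 5
0 2 d4 world [ 615. -305.  112.] scoop [38. -4.  2.] bin [ 66.  -6. 107.]
0 4 d8 world [ 607. -301.  123.] scoop [30.  0. 13.] bin [ 58.  -1. 118.]
0 0 d8 world [ 613. -297.  141.] scoop [37.  3. 31.] bin [ 65.   1. 136.]
1 1 d0 world [ 575. -306.  202.] scoop [-2. -4. 93.] bin [ 26.  -6. 197.]
1 3 d6 world [ 578. -326.  131.] scoop [  0. -24.  21.] bin [ 28. -26. 126.]
2 1 d2 world [ 586. -280.  154.] scoop [10. 22. 45.] bin [ 38.  20. 149.]
2 3 d9 world [ 590. -299.   75.] scoop [ 13.   3. -35.] bin [41.  1. 70.]
4 0 d1 world [ 612. -310.  164.] scoop [35. -9. 54.] bin [ 63. -11. 159.]
4 2 d3 world [ 613. -317.  136.] scoop [ 36. -16.  27.] bin [ 64. -18. 131.]
5 4 d1 world [ 599. -310.  142.] scoop [22. -9. 32.] bin [ 50. -10. 137.]
5 2 d12 world [ 606. -314.  132.] scoop [ 29. -13.  22.] bin [ 57. -15. 127.]
side conf 0.62 pitch [(np.float64(0.29), np.float64(0.03)), (np.float64(0.29), np.float64(0.06)), (np.float64(0.29), np.float64(0.12)), (np.float64(0.29), np.float64(0.09))]
top conf 0.82 pitch [(np.float64(0.59), np.float64(0.0)), (np.float64(0.58), np.float64(0.03)), (np.float64(0.58), np.float64(0.06)), (np.float64(0.57), np.float64(0.09))]
```

```bash
python3 - <<'E'
from h import *
F=[]
for i in range(8):
    camera("side"); F.append(status.state()["wrist_force"][2])
print(np.mean(F),np.std(F))
im=camera("side"); a=im[270:380,235:345,::-1]; b=camera("top")[170:280,330:410,::-1]
cv2.imwrite("pics/m2.png",cv2.resize(np.hstack([a,b]),None,fx=4.2,fy=4.2,interpolation=cv2.INTER_CUBIC))
E
```

```text
-4.584059243503905 0.5146138371291611
```

View pics/m2.png

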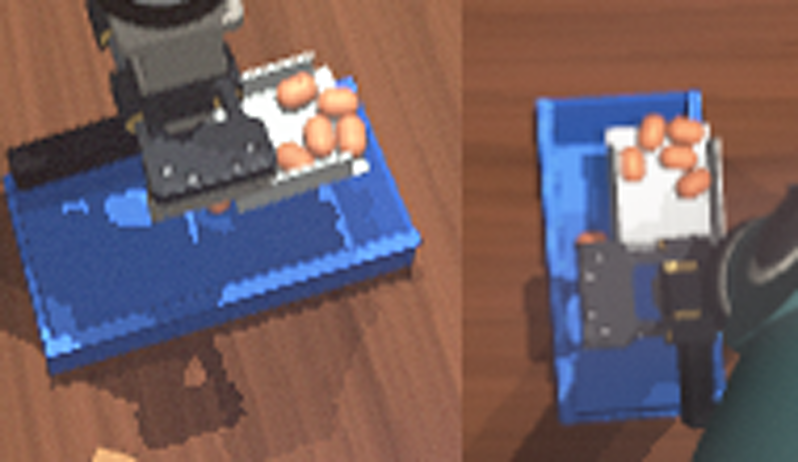

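Left half: five slugs lie on the blade near the mouth; the sixth stays in the bin at about crop (220,207). The right half agrees, and so does the wrist load of about 4.6 N. The blade is level, so I'll plan a carry that never accelerates backward along the scoop's heading. It turns toward +y and arrives over the hopper with forward speed.

```bash
cat > plan.py <<'E'
from h import *
from scipy.optimize import minimize
from g import rows
S=status.state(); e=np.array(S["eef_pos"]); R=Ro.from_quat(S["orientation"]).as_matrix(); y0=np.arctan2(-R[1,0],-R[0,0]); print(e,y0,"j7",S["joint_positions"][6],S["joint_positions"][0])
N=40; dt=1/12; k=np.arange(1,N+1)
u=np.clip((k-5)/(N-7),0,1); psi=y0+(1.35-y0)*u*u*(3-2*u)
w=np.gradient(psi,dt); h=np.c_[np.cos(psi),np.sin(psi)]; end=np.array([476,161.])
def P(a): a=a.reshape(N,2); v=np.cumsum(a,0)*dt; p=np.cumsum(v,0)*dt*1000+e[:2]; return a,v,p
L=lambda a:(np.sum(np.diff(P(a)[0],axis=0)**2)+.3*np.sum(a*a))
c=[dict(type="eq",fun=lambda a:(P(a)[2][-1]-end)/100),dict(type="ineq",fun=lambda a:(P(a)[0]*h).sum(1)-w*w*.1-.03),dict(type="ineq",fun=lambda a:[P(a)[1][-1,1]-.25])]
r_=minimize(L,np.tile([.05,.1],N),constraints=c,method="SLSQP",options=dict(maxiter=300)); a,v,p=P(r_.x)
print(r_.success,"vend",v[-1],"xmax",p[:,0].max(),"j7 est",[round(S["joint_positions"][6]+psi[i]-y0-(np.arctan2(p[i,1],p[i,0])-np.arctan2(e[1],e[0])),2) for i in (9,19,24,29,39)])
z=e[2]+35*np.clip(k/12,0,1)
np.set_printoptions(precision=3,suppress=True,linewidth=200)
E0,R0=e,R
for i in range(N):
    if i and i%10==0:
        j=i-1; b=np.pi+psi[j]; E0=np.r_[p[j],z[j]]; R0=np.array([[np.cos(b),np.sin(b),0],[np.sin(b),-np.cos(b),0],[0,0,-1]])
    if i%10==0: print("call",i//10,"from",E0)
    print("[%s, -1],"%", ".join("%.3f"%q for q in rows(E0,R0,np.r_[p[i],z[i]],psi[i])))
E
python3 plan.py
```

```text
[ 505.8672 -305.4267  137.6153] 0.047094768850156205 j7 2.3083060075783424 0.15614079635943684
True vend [-0.1064  0.3098] xmax 557.3682630560926 j7 est [np.float64(2.38), np.float64(2.76), np.float64(2.94), np.float64(3.02), np.float64(2.74)]
call 0 from [ 505.867 -305.427  137.615]
[-0.001, -0.000, -0.007, -0.000, -1],
[-0.002, -0.000, -0.015, -0.000, -1],
[-0.003, -0.000, -0.022, -0.000, -1],
[-0.005, -0.001, -0.029, -0.000, -1],
[-0.008, -0.001, -0.036, -0.000, -1],
[-0.011, -0.001, -0.044, -0.002, -1],
[-0.015, -0.001, -0.051, -0.007, -1],
[-0.019, -0.000, -0.058, -0.015, -1],
[-0.024, 0.001, -0.066, -0.026, -1],
[-0.030, 0.002, -0.073, -0.040, -1],
call 1 from [ 517.631 -303.912  166.782]
[-0.007, 0.002, -0.007, -0.016, -1],
[-0.014, 0.006, -0.015, -0.035, -1],
[-0.022, 0.011, -0.015, -0.056, -1],
[-0.031, 0.019, -0.015, -0.079, -1],
[-0.041, 0.028, -0.015, -0.103, -1],
[-0.051, 0.040, -0.015, -0.129, -1],
[-0.062, 0.055, -0.015, -0.155, -1],
[-0.073, 0.073, -0.015, -0.183, -1],
[-0.084, 0.093, -0.015, -0.212, -1],
[-0.095, 0.118, -0.015, -0.241, -1],
call 2 from [ 549.207 -252.366  172.615]
[-0.022, 0.020, 0.000, -0.029, -1],
[-0.045, 0.043, 0.000, -0.059, -1],
[-0.069, 0.070, 0.000, -0.089, -1],
[-0.093, 0.100, 0.000, -0.118, -1],
[-0.118, 0.133, 0.000, -0.146, -1],
[-0.143, 0.171, 0.000, -0.174, -1],
[-0.168, 0.211, 0.000, -0.201, -1],
[-0.192, 0.255, 0.000, -0.227, -1],
[-0.216, 0.302, 0.000, -0.251, -1],
[-0.239, 0.351, 0.000, -0.274, -1],
call 3 from [547.207 -82.389 172.615]
[-0.047, 0.033, 0.000, -0.021, -1],
[-0.094, 0.068, 0.000, -0.040, -1],
[-0.142, 0.105, 0.000, -0.056, -1],
[-0.190, 0.144, 0.000, -0.070, -1],
[-0.238, 0.185, 0.000, -0.081, -1],
[-0.287, 0.228, 0.000, -0.089, -1],
[-0.336, 0.271, 0.000, -0.095, -1],
[-0.386, 0.316, 0.000, -0.096, -1],
[-0.435, 0.361, 0.000, -0.096, -1],
[-0.486, 0.407, 0.000, -0.096, -1],
```

```bash
sed -i 's/1\.35-y0/1.12-y0/; s/(k-5)\/(N-7)/(k-4)\/(N-4)/; s/end=np.array(\[476,161.\])/end=np.array([452,169.])/; s/(9,19,24,29,39)/(9,19,24,29,34,39)/' plan.py; python3 plan.py
```

```text
[ 505.8672 -305.4267  137.6153] 0.047094768850156205 j7 2.3083060075783424 0.15614079635943684
True vend [-0.1228  0.3498] xmax 550.8770673283411 j7 est [np.float64(2.39), np.float64(2.68), np.float64(2.79), np.float64(2.82), np.float64(2.73), np.float64(2.48)]
call 0 from [ 505.867 -305.427  137.615]
[-0.001, -0.001, -0.007, -0.000, -1],
[-0.002, -0.002, -0.015, -0.000, -1],
[-0.003, -0.003, -0.022, -0.000, -1],
[-0.005, -0.005, -0.029, -0.000, -1],
[-0.008, -0.008, -0.036, -0.001, -1],
[-0.011, -0.010, -0.044, -0.005, -1],
[-0.015, -0.013, -0.051, -0.011, -1],
[-0.019, -0.016, -0.058, -0.018, -1],
[-0.024, -0.018, -0.066, -0.028, -1],
[-0.029, -0.019, -0.073, -0.040, -1],
call 1 from [ 518.012 -312.512  166.782]
[-0.006, -0.001, -0.007, -0.013, -1],
[-0.013, -0.000, -0.015, -0.028, -1],
[-0.020, 0.002, -0.015, -0.044, -1],
[-0.028, 0.006, -0.015, -0.061, -1],
[-0.037, 0.012, -0.015, -0.080, -1],
[-0.046, 0.022, -0.015, -0.099, -1],
[-0.055, 0.034, -0.015, -0.120, -1],
[-0.064, 0.049, -0.015, -0.141, -1],
[-0.074, 0.068, -0.015, -0.162, -1],
[-0.083, 0.090, -0.015, -0.184, -1],
call 2 from [ 546.208 -272.545  172.615]
[-0.017, 0.021, 0.000, -0.022, -1],
[-0.035, 0.047, 0.000, -0.045, -1],
[-0.053, 0.076, 0.000, -0.067, -1],
[-0.072, 0.109, 0.000, -0.089, -1],
[-0.091, 0.146, 0.000, -0.111, -1],
[-0.110, 0.188, 0.000, -0.132, -1],
[-0.128, 0.233, 0.000, -0.153, -1],
[-0.146, 0.282, 0.000, -0.174, -1],
[-0.163, 0.334, 0.000, -0.193, -1],
[-0.180, 0.391, 0.000, -0.212, -1],
call 3 from [ 535.579 -100.81   172.615]
[-0.039, 0.047, 0.000, -0.017, -1],
[-0.079, 0.098, 0.000, -0.033, -1],
[-0.119, 0.151, 0.000, -0.048, -1],
[-0.159, 0.206, 0.000, -0.061, -1],
[-0.200, 0.264, 0.000, -0.073, -1],
[-0.241, 0.324, 0.000, -0.083, -1],
[-0.283, 0.385, 0.000, -0.091, -1],
[-0.324, 0.448, 0.000, -0.096, -1],
[-0.366, 0.511, 0.000, -0.100, -1],
[-0.409, 0.576, 0.000, -0.101, -1],
```

Emit:
drive_tool:
  commands:
    - [[-0.001, -0.001, -0.007, 0, -1], [-0.002, -0.002, -0.015, 0, -1], [-0.003, -0.003, -0.022, 0, -1], [-0.005, -0.005, -0.029, 0, -1], [-0.008, -0.008, -0.036, -0.001, -1], [-0.011, -0.01, -0.044, -0.005, -1], [-0.015, -0.013, -0.051, -0.011, -1], [-0.019, -0.016, -0.058, -0.018, -1], [-0.024, -0.018, -0.066, -0.028, -1], [-0.029, -0.019, -0.073, -0.04, -1]]

```text
t: 17.15
eef_pos: [518.0, -312.7, 167.1]
orientation: [-0.065, 0.998, -0.0, 0.0]
wrist_force: [-0.5, -0.2, -5.1]
finger_gap: 17.8
gripper_force: 60.0
```

Emit:
drive_tool:
  commands:
    - [[-0.006, -0.001, -0.007, -0.013, -1], [-0.013, 0, -0.013, -0.028, -1], [-0.02, 0.002, -0.015, -0.044, -1], [-0.028, 0.006, -0.015, -0.061, -1], [-0.037, 0.012, -0.015, -0.08, -1], [-0.046, 0.022, -0.015, -0.099, -1], [-0.055, 0.034, -0.015, -0.12, -1], [-0.064, 0.049, -0.015, -0.141, -1], [-0.074, 0.068, -0.015, -0.162, -1], [-0.083, 0.09, -0.015, -0.184, -1]]

```text
t: 17.98
eef_pos: [546.4, -272.1, 172.7]
orientation: [-0.247, 0.969, -0.0, -0.0]
wrist_force: [-0.5, -0.5, -5.2]
finger_gap: 17.5
gripper_force: 60.0
```

Emit:
drive_tool:
  commands:
    - [[-0.017, 0.021, 0, -0.022, -1], [-0.035, 0.047, 0, -0.045, -1], [-0.053, 0.076, 0, -0.067, -1], [-0.072, 0.109, 0, -0.089, -1], [-0.091, 0.146, 0, -0.111, -1], [-0.11, 0.188, 0, -0.132, -1], [-0.128, 0.233, 0, -0.153, -1], [-0.146, 0.282, 0, -0.174, -1], [-0.163, 0.334, 0, -0.193, -1], [-0.18, 0.391, 0, -0.212, -1]]

```text
t: 18.82
eef_pos: [534.7, -98.6, 172.9]
orientation: [-0.445, 0.895, -0.0, 0.0]
wrist_force: [0.7, 0.0, -4.6]
finger_gap: 17.6
gripper_force: 60.0
```

Emit:
drive_tool:
  commands:
    - [[-0.041, 0.045, 0, -0.017, -1], [-0.082, 0.094, 0, -0.033, -1], [-0.124, 0.145, 0, -0.048, -1], [-0.165, 0.198, 0, -0.061, -1], [-0.208, 0.254, 0, -0.073, -1], [-0.25, 0.312, 0, -0.083, -1], [-0.294, 0.371, 0, -0.091, -1], [-0.336, 0.432, 0, -0.096, -1], [-0.38, 0.493, 0, -0.1, -1], [-0.424, 0.556, 0, -0.101, -1]]

```text
t: 19.65
eef_pos: [459.6, 171.1, 173.1]
orientation: [-0.533, 0.846, -0.0, 0.0]
wrist_force: [0.4, 0.6, -4.5]
finger_gap: 17.6
gripper_force: 60.0
```

Emit:
drive_tool:
  commands:
    - [[0, 0, 0, 0, -1], [0, 0, 0, 0, -1], [0, 0, 0, 0, -1], [0, 0, 0, 0, -1], [0, 0, 0, 0, -1], [0, 0, 0, 0, -1]]

```text
t: 20.15
eef_pos: [461.6, 168.1, 172.9]
orientation: [-0.531, 0.847, -0.0, 0.0]
wrist_force: [0.6, -0.1, -4.4]
finger_gap: 17.7
gripper_force: 60.0
```

```bash
python3 slugs.py; python3 tris.py; python3 pitch.py
```

```text
t 20.15 [462. 168. 173.] [ 1. -0. -4.]
side [290. 318.] 0.61 bin [ 3. 18.] scoop xy [-506.  288.] hop [  42. -587.]
side [233. 152.] 0.4 bin [  4. 737.] scoop xy [36. -6.] hop [  9. 114.]
side [235. 158.] 0.39 bin [  2. 697.] scoop xy [4. 9.] hop [10. 74.]
top [359. 227.] 0.57 bin [-4. 30.] scoop xy [-406.  247.] hop [  37. -558.]
t 20.35 [461. 169. 173.] [ 1. -0. -3.]
1 3
0 2 d3 world [ 547. -282.   11.] scoop [-438. -273. -132.] bin [-1. 20.  6.]
side conf 0.67 pitch [(np.float64(0.29), np.float64(0.0)), (np.float64(0.28), np.float64(0.06)), (np.float64(0.28), np.float64(0.03)), (np.float64(0.28), np.float64(-0.03))]
top conf 0.61 pitch [(np.float64(0.04), np.float64(0.45)), (np.float64(0.04), np.float64(0.48)), (np.float64(0.03), np.float64(0.42)), (np.float64(0.03), np.float64(0.39))]
```

The sixth slug is still in the bin and the load says the five are still aboard. I'll edge further over the well, then ease the grip so the nose tips down.

Emit:
drive_tool:
  commands:
    - [[-0.014, 0.014, 0, 0, -1], [-0.028, 0.028, 0, 0, -1], [-0.042, 0.042, 0, 0, -1], [-0.056, 0.055, 0, 0, -1], [-0.056, 0.055, 0, 0, -1], [-0.056, 0.055, 0, 0, -1]]
  grip_force: 25

```text
t: 21.25
eef_pos: [450.9, 199.6, 172.8]
orientation: [-0.532, 0.846, -0.0, -0.0]
wrist_force: [0.2, 0.4, -3.7]
finger_gap: 17.5
gripper_force: 25.0
```

Emit:
drive_tool:
  commands:
    - [[0, 0, 0, 0, -1], [0, 0, 0, 0, -1], [0, 0, 0, 0, -1], [0, 0, 0, 0, -1]]
  grip_force: 10

```text
t: 21.58
eef_pos: [451.2, 198.3, 172.7]
orientation: [-0.531, 0.847, -0.0, -0.0]
wrist_force: [-0.6, -0.6, -3.8]
finger_gap: 18.1
gripper_force: 10.0
```

```bash
cat > org.py <<'E'
from h import *
im=camera("side"); F=[]
for i in range(4): camera("side"); F.append(status.state()["wrist_force"][2])
print("Fz",np.mean(F),status.state()["t"],status.state()["eef_pos"],status.state()["finger_gap"])
m=cv2.inRange(cv2.cvtColor(im,cv2.COLOR_RGB2HSV),(3,110,140),(16,255,255)); m[:,330:]=0; m[:100]=0
n,l,st,c=cv2.connectedComponentsWithStats(m)
for i in range(1,n):
    if st[i,4]>6: print("side",c[i].round(0),"area",st[i,4],"z39 hop",(at_z("side",c[i],39)-[505,291,39]).round(0)[:2])
E
python3 org.py; python3 pitch.py
```

```text
Fz -3.1732136403069657 21.8333 [451.33302563 198.8003753  172.8882759 ] 17.915272886711346
side [294. 113.] area 873 z39 hop [294. 294.]
side [196. 115.] area 14 z39 hop [-99. 381.]
side [136. 182.] area 10857 z39 hop [-346.   37.]
side [287. 117.] area 10 z39 hop [260. 275.]
side [198. 122.] area 10 z39 hop [-98. 327.]
side [265. 131.] area 21 z39 hop [150. 205.]
side [ 66. 160.] area 1758 z39 hop [-593.  215.]
side [272. 132.] area 13 z39 hop [178. 190.]
side [194. 131.] area 17 z39 hop [-120.  272.]
side [200. 144.] area 115 z39 hop [-108.  190.]
side [206. 180.] area 517 z39 hop [-107.  -15.]
side [275. 262.] area 11017 z39 hop [  45. -408.]
side [228. 159.] area 9 z39 hop [-16.  79.]
side [312. 160.] area 16 z39 hop [280.  -3.]
side [205. 203.] area 11 z39 hop [-125. -120.]
side [210. 229.] area 24 z39 hop [-125. -236.]
side [ 20. 316.] area 3879 z39 hop [-646. -406.]
side [177. 252.] area 355 z39 hop [-231. -302.]
side [185. 257.] area 8 z39 hop [-210. -324.]
side [186. 264.] area 15 z39 hop [-210. -350.]
side [149. 359.] area 14493 z39 hop [-321. -606.]
side [156. 285.] area 7
[... 613 characters left out ...]
9 hop [  50. -752.]
side [293. 388.] area 28 z39 hop [   3. -761.]
side [312. 388.] area 14 z39 hop [  47. -770.]
side [317. 396.] area 47 z39 hop [  52. -790.]
side [298. 401.] area 15 z39 hop [   6. -791.]
side [265. 409.] area 68 z39 hop [ -69. -787.]
side [  1. 408.] area 7 z39 hop [-648. -636.]
side [ 17. 417.] area 7 z39 hop [-609. -666.]
side conf 0.61 pitch [(np.float64(0.53), np.float64(-0.48)), (np.float64(0.52), np.float64(-0.42)), (np.float64(0.52), np.float64(-0.51)), (np.float64(0.51), np.float64(-0.45))]
top conf 0.73 pitch [(np.float64(0.05), np.float64(-0.33)), (np.float64(0.05), np.float64(-0.42)), (np.float64(0.05), np.float64(-0.39)), (np.float64(0.05), np.float64(-0.3))]
```

Emit:
drive_tool:
  commands:
    - [[0, 0, 0, 0, -1], [0, 0, 0, 0, -1], [0, 0, 0, 0, -1], [0, 0, 0, 0, -1], [0, 0, 0, 0, -1]]
  grip_force: 9

```text
t: 22.45
eef_pos: [451.2, 198.8, 172.8]
orientation: [-0.532, 0.847, -0.0, 0.0]
wrist_force: [1.2, 0.4, -2.5]
finger_gap: 18.1
gripper_force: 9.0
```

```bash
sed -i '/^m=/,$d' org.py; python3 org.py; python3 pitch.py; python3 slugs.py
```

```text
Fz -2.4310743807891604 22.7 [451.2045245  198.79246235 172.79749546] 17.923848705246144
side conf 0.88 pitch [(np.float64(0.5), np.float64(-0.48)), (np.float64(0.5), np.float64(-0.51)), (np.float64(0.48), np.float64(-0.42)), (np.float64(0.48), np.float64(-0.45))]
top conf 0.51 pitch [(np.float64(0.05), np.float64(-0.33)), (np.float64(0.05), np.float64(-0.36)), (np.float64(0.05), np.float64(-0.24)), (np.float64(0.05), np.float64(-0.3))]
t 22.9 [451. 199. 173.] [-0. -0. -2.]
side [287. 316.] 0.45 bin [-3. 23.] scoop xy [-527.  304.] hop [  36. -582.]
top [363. 227.] 0.48 bin [-3. 16.] scoop xy [-440.  275.] hop [  38. -572.]
```

Emit:
drive_tool:
  commands:
    - [[0, 0, 0, 0, -1], [0, 0, 0, 0, -1], [0, 0, -0.05, 0, -1], [0, 0, -0.1, 0, -1], [0, 0, -0.15, 0, -1], [0, 0, -0.16, 0, -1], [0, 0, -0.16, 0, -1]]
  grip_force: 45

```text
t: 23.68
eef_pos: [452.0, 199.2, 237.9]
orientation: [-0.532, 0.847, -0.0, 0.002]
wrist_force: [0.1, -0.8, -2.9]
finger_gap: 17.5
gripper_force: 45.0
```

```bash
python3 org.py; python3 slugs.py; python3 pitch.py; python3 g.py 440 20 233 0.3
```

```text
Fz -3.052366120501599 23.9333 [450.41373277 198.39250589 235.45350661] 17.41279422161126
t 23.9333 [450. 198. 235.] [ 0.  1. -3.]
side [288. 316.] 0.61 bin [-2. 24.] scoop xy [-556.  310.] hop [  37. -581.]
side [236. 164.] 0.54 bin [ -1. 663.] scoop xy [-111.   68.] hop [ 8. 41.]
side [227. 166.] 0.49 bin [-36. 664.] scoop xy [-123.   43.] hop [-27.  41.]
side [290. 326.] 0.28 bin [-4. -5.] scoop xy [-578.  319.] hop [  36. -610.]
top [167. 202.] 0.75 bin [112. 629.] scoop xy [ 64. 108.] hop [122.  34.]
top [361. 226.] 0.6 bin [-0. 24.] scoop xy [-421.  266.] hop [  41. -564.]
top [161. 234.] 0.53 bin [  9. 651.] scoop xy [39. 25.] hop [21. 50.]
side conf 0.97 pitch [(np.float64(0.65), np.float64(-0.45)), (np.float64(0.65), np.float64(-0.36)), (np.float64(0.63), np.float64(-0.42)), (np.float64(0.63), np.float64(-0.39))]
top conf 0.83 pitch [(np.float64(0.04), np.float64(-0.3)), (np.float64(0.04), np.float64(-0.33)), (np.float64(0.04), np.float64(-0.27)), (np.float64(0.04), np.float64(-0.36))]
t 24.3333 eef [451.2372 198.8106 236.771 ] yaw 1.1211032143444406 gap 17.552108050749037 F [-0.6479 -0.7197 -2.0643]
[440.0, 20.0, 233.0, 0.3] [ 0.4148 -0.169   0.0094  0.4106]
```

Emit:
drive_tool:
  commands:
    - [[0.1, -0.04, 0, 0.05, -1], [0.2, -0.08, 0, 0.11, -1], [0.3, -0.12, 0, 0.17, -1], [0.415, -0.17, 0, 0.23, -1], [0.415, -0.17, 0, 0.29, -1], [0.415, -0.17, 0, 0.35, -1], [0.415, -0.17, 0, 0.41, -1], [0.415, -0.17, 0, 0.41, -1]]

```text
t: 25.0
eef_pos: [440.3, 19.3, 237.0]
orientation: [-0.148, 0.989, 0.0, 0.0]
wrist_force: [-0.4, 0.7, -2.3]
finger_gap: 17.6
gripper_force: 45.0
```

```bash
cat > hop.py <<'E'
from h import *
np.set_printoptions(precision=0,suppress=True)
F=[]
for i in range(6): camera("side"); F.append(status.state()["wrist_force"][2])
print("Fz",np.mean(F),status.state()["t"])
for n in("side","top"):
    im=camera(n)
    for l in place_of(n,"slug0"):
        p=np.array(l["location"]); print(n,p,round(l["confidence"],2),im[int(p[1]),int(p[0])],"hop",(at_z(n,p,39)-[505,291,39])[:2])
E
python3 hop.py; python3 g.py 440 0 80 0.1
```

```text
Fz -2.5934224247861675 25.3
side [287. 316.] 0.42 [255 215 169] hop [  35. -581.]
top [173. 246.] 0.62 [237 233 232] hop [-16.  13.]
top [162. 239.] 0.56 [243 159 115] hop [ 7. 47.]
top [163. 248.] 0.53 [250 194 139] hop [-20.  43.]
top [173. 240.] 0.5 [250 182 131] hop [ 5. 12.]
top [177. 258.] 0.46 [239 221 213] hop [-53.  -1.]
top [360. 230.] 0.46 [178 117 120] hop [  28. -562.]
t 25.5 eef [440.2592  19.8335 236.7581] yaw 0.30195693046332334 gap 17.698213920071154 F [ 0.6028  0.2216 -2.4348]
[440.0, 0.0, 80.0, 0.1] [ 0.0153 -0.0471  0.3919  0.101 ]
```

```bash
python3 - <<'E'
from h import *
np.set_printoptions(precision=0,suppress=True)
im=camera("top").astype(int); m=((im[...,0]-im[...,2])>45).astype(np.uint8)
ref=m[205:265,345:392]; 
k=m.copy(); k[:225]=0;k[268:]=0;k[:,:150]=0;k[:,196:]=0
n,l,st,c=cv2.connectedComponentsWithStats(k)
for i in range(1,n): print(c[i],st[i],(at_z("top",c[i],39)-[505,291,39])[:2])
n,l,st,c=cv2.connectedComponentsWithStats(ref.copy())
for i in range(1,n): print("bin",c[i]+[345,205],st[i])
for r_ in k[228:266,152:192]: print("".join(".#"[v] for v in r_))
print(proj("top",[[450,236,110],[450,346,110],[560,346,110],[450,236,30],[450,346,30]]).round(0).tolist())
E
```

```text
[163. 237.] [160 234   7   7  40] [13. 44.]
[168. 245.] [159 237  18  15 129] [-12.  28.]
[180. 256.] [177 253   8   7  40] [-45. -11.]
[172. 266.] [150 264  46   4 149] [-76.  15.]
bin [347. 238.] [  0   0   6  60 219]
bin [390. 210.] [43  0  4 12 37]
bin [361. 228.] [12 21  8  5 29]
........................................
........................................
........................................
........................................
........................................
........................................
.........#####..........................
.........######.........................
.........######.........................
........#######.....###.................
........######.....#####................
........######.....#####................
.........####......######...............
...................######...............
...................######...............
...............##########...............
.........###..##########................
........############....................
.......#############....................
.......#############....................
.......#############....................
.......######.######....................
.......#####...####.....................
........###.............................
........................................
............................####........
..........................#######.......
.........................########.......
.........................########.......
.........................#######........
..........................####..........
...........................##...........
........................................
........................................
........................................
........................................
#######.................................
########################################
[[189.0, 260.0], [151.0, 260.0], [152.0, 222.0], [195.0, 259.0], [160.0, 259.0]]
```

Top view segmentation shows five slugs' worth of orange in the well (40, 129 and 40 px blobs), with the sixth still in the bin. Now I'll set the scoop down.

Emit:
drive_tool:
  commands:
    - [[0.005, -0.02, 0.08, 0.05, -1], [0.01, -0.04, 0.17, 0.1, -1], [0.015, -0.047, 0.26, 0.1, -1], [0.015, -0.047, 0.34, 0.1, -1], [0.015, -0.047, 0.39, 0.1, -1], [0.015, -0.047, 0.39, 0.1, -1]]

```text
t: 26.05
eef_pos: [436.9, -0.3, 77.3]
orientation: [-0.051, 0.999, -0.0, -0.004]
wrist_force: [-0.7, -0.2, -3.0]
finger_gap: 17.3
gripper_force: 45.0
```

Emit:
drive_tool:
  commands:
    - [[0, 0, 0.01, 0, -1], [0, 0, 0.025, 0, -1], [0, 0, 0.04, 0, -1], [0, 0, 0.055, 0, -1], [0, 0, 0.07, 0, -1], [0, 0, 0.085, 0, -1], [0, 0, 0.1, 0, -1], [0, 0, 0.112, 0, -1], [0, 0, 0.12, 0, -1], [0, 0, 0.122, 0, -1]]
  grip_force: 10

```text
t: 26.88
eef_pos: [439.8, -0.1, 31.4]
orientation: [-0.051, 0.999, -0.0, -0.0]
wrist_force: [-1.8, -0.2, 1.4]
finger_gap: 17.8
gripper_force: 10.0
```

```bash
python3 pitch.py; python3 g.py
```

```text
side conf 0.58 pitch [(np.float64(0.74), np.float64(-0.09)), (np.float64(0.72), np.float64(-0.06)), (np.float64(0.71), np.float64(-0.12)), (np.float64(0.68), np.float64(-0.03))]
t 27.0833 eef [440.4379   0.0385  31.9777] yaw 0.10117556310051506 gap 18.126342823334443 F [ 0.1656 -0.2587 -2.5261]Traceback (most recent call last):
  File "pitch.py", line 23, in <module>
    for n in("side","top"): pitch(n)
                            ~~~~~^^^
  File "pitch.py", line 14, in pitch
    m=L[0]["mask"]&(im.min(2)>85)
      ~^^^
IndexError: list index out of range
```

Emit:
drive_tool:
  commands:
    - [[0, 0, 0.004, 0, -1], [0, 0, 0.007, 0, -1], [0, 0, 0.007, 0, 0.2], [0, 0, 0.007, 0, 0.2], [0, 0, 0.007, 0, 0.2], [0, 0, 0.007, 0, 0.2], [0, 0, 0.007, 0, 0.2], [0, 0, 0.007, 0, 0.2], [0, 0, 0.007, 0, 0.2], [0, 0, 0.007, 0, 0.2]]

```text
t: 27.92
eef_pos: [440.2, 0.0, 29.2]
orientation: [-0.051, 0.999, 0.0, 0.0]
wrist_force: [0.3, 0.0, -0.3]
finger_gap: 54.9
gripper_force: 0.0
```

Emit:
drive_tool:
  commands:
    - [[0, 0, -0.04, 0, 0.2], [0, 0, -0.12, 0, 0.2], [0, 0, -0.22, 0, 0.2], [0, 0, -0.32, 0, 0.2], [0, 0, -0.4, 0, 0.2], [0, 0, -0.4, 0, 0.2]]

```text
t: 28.42
eef_pos: [444.2, 0.3, 195.2]
orientation: [-0.05, 0.999, 0.001, 0.006]
wrist_force: [1.3, -0.6, -0.6]
finger_gap: 54.9
gripper_force: 0.0
```

```bash
python3 - <<'E'
from h import *
np.set_printoptions(precision=1,suppress=True)
for th,z in(("scoop",0),("scoop_grip",65),("cover_grip",135)):
    P=[]
    for n in("top","side"):
        camera(n); L=place_of(n,th)
        for l in L[:2]: print(th,n,round(l["confidence"],2),at_z(n,l["location"],z))
        if L: P.append(L[0]["location"])
    if len(P)==2: print("tri",tri(*P))
# scoop outline fit: level on table
from scipy.optimize import minimize
L=outline_of("side","scoop")[0]; im=camera("side"); m=L["mask"]&(im.min(2)>85)
H=np.array([[40,35,0],[40,-35,0],[30,35,26],[30,-35,26],[-40,35,36],[-40,-35,36],[-40,35,0],[-40,-35,0]],float)
def iou(p):
    c,s=np.cos(p[2]),np.sin(p[2]); W=np.c_[p[0]+c*H[:,0]-s*H[:,1],p[1]+s*H[:,0]+c*H[:,1],H[:,2]]
    h=np.zeros(m.shape,np.uint8); cv2.fillConvexPoly(h,cv2.convexHull(np.round(proj("side",W)*16).astype(np.int32)),1,shift=4); h=h>0; return -(h&m).sum()/(h|m).sum()
b=min(((iou([x,y,a]),x,y,a) for x in range(490,535,3) for y in range(-15,30,3) for a in (0,.05,.1,.15,.2))); print("fit",b)
E
python3 g.py 614 289 270 0.0
```

```text
scoop top 0.86 [498.    8.2   0. ]
scoop side 0.85 [495.7  15.3   0. ]
tri (array([496.4,   8.1,   9.2]), np.float64(3.050126441783792))
scoop_grip side 0.67 [414.9  12.8  65. ]
cover_grip top 0.59 [616.2 297.7 135. ]
cover_grip side 0.87 [606.3 275.  135. ]
tri (array([615.8, 305.7, 108.9]), np.float64(7.207431074862597))
fit (np.float64(-0.864), 502, 6, 0.15)
t 29.1167 eef [440.      -0.0219 188.9435] yaw 0.10114010896911813 gap 55.27096801459159 F [-0.8056 -0.1065  0.3143]
[614.0, 289.0, 270.0, 0.0] [-0.5056  0.6749 -0.2029  0.0506]
```

```bash
python3 g.py 648 290 230 0.0 648 290 109 0 515 290 109 0
```

```text
t 29.1167 eef [440.      -0.0219 188.9435] yaw 0.10114010896911813 gap 55.27096801459159 F [-0.8056 -0.1065  0.3143]
[648.0, 290.0, 230.0, 0.0] [-0.5905  0.6688 -0.103   0.0506]
[648.0, 290.0, 109.0, 0.0] [ 0.      0.      0.3025 -0.    ]
[515.0, 290.0, 109.0, 0.0] [ 0.3325 -0.      0.     -0.    ]
```

Emit:
drive_tool:
  commands:
    - [[0, 0, -0.1, 0.02, -1], [-0.08, 0.09, -0.103, 0.05, -1], [-0.16, 0.18, -0.103, 0.05, -1], [-0.24, 0.27, -0.103, 0.05, -1], [-0.32, 0.36, -0.103, 0.05, -1], [-0.4, 0.45, -0.103, 0.05, -1], [-0.48, 0.54, -0.103, 0.05, -1], [-0.55, 0.62, -0.103, 0.05, -1], [-0.59, 0.669, -0.103, 0.05, -1], [-0.59, 0.669, -0.103, 0.05, -1]]

```text
t: 29.95
eef_pos: [648.8, 294.9, 229.3]
orientation: [-0.002, 1.0, 0.001, -0.0]
wrist_force: [-0.8, -0.3, 0.7]
finger_gap: 0.2
gripper_force: 0.0
```

Emit:
drive_tool:
  commands:
    - [[0, 0, 0.08, 0, -1], [0, 0, 0.16, 0, -1], [0, 0, 0.23, 0, -1], [0, 0, 0.26, 0, -1], [0, 0, 0.28, 0, -1], [0, 0, 0.28, 0, -1]]

```text
t: 30.45
eef_pos: [647.3, 289.7, 117.0]
orientation: [-0.001, 1.0, -0.001, -0.001]
wrist_force: [-0.9, -0.1, 0.2]
finger_gap: 0.3
gripper_force: 0.0
```

```bash
python3 g.py 648 290 109 0 515 290 109 0
```

```text
t 30.45 eef [647.3203 289.7317 117.038 ] yaw 0.001052786428303104 gap 0.3474642094539023 F [-0.9292 -0.0881  0.1997]
[648.0, 290.0, 109.0, 0.0] [-0.0017  0.0007  0.0201  0.0005]
[515.0, 290.0, 109.0, 0.0] [ 0.3325 -0.      0.     -0.    ]
```

Emit:
drive_tool:
  commands:
    - [[0, 0, 0.012, 0, -1], [0, 0, 0.018, 0, -1], [0, 0, 0.018, 0, -1]]

```text
t: 30.7
eef_pos: [648.5, 290.3, 112.3]
orientation: [-0.001, 1.0, 0.0, 0.001]
wrist_force: [0.2, 0.0, 0.0]
finger_gap: 0.5
gripper_force: 0.0
```

Emit:
drive_tool:
  commands:
    - [[0.03, 0, 0, 0, -1], [0.06, 0, 0, 0, -1], [0.09, 0, 0, 0, -1], [0.12, 0, 0, 0, -1], [0.15, 0, 0, 0, -1]]

```text
t: 31.12
eef_pos: [589.5, 290.1, 112.5]
orientation: [-0.0, 1.0, 0.001, 0.002]
wrist_force: [3.6, 0.8, -2.5]
finger_gap: 0.5
gripper_force: 1.8
```

Emit:
drive_tool:
  commands:
    - [[0.03, 0, 0, 0, -1], [0.06, 0, 0, 0, -1], [0.09, 0, 0, 0, -1], [0.12, 0, 0, 0, -1], [0.14, 0, 0, 0, -1]]

```text
t: 31.53
eef_pos: [532.8, 290.5, 112.7]
orientation: [-0.001, 1.0, 0.001, 0.002]
wrist_force: [2.7, 1.0, -1.7]
finger_gap: 0.1
gripper_force: 1.6
```

```bash
cat > cov.py <<'E'
from h import *
np.set_printoptions(precision=1,suppress=True)
S=status.state(); print(S["t"],np.array(S["eef_pos"]),np.array(S["wrist_force"]))
for n in("top","side"):
    camera(n); 
    for l in place_of(n,"cover_grip")[:2]: print(n,l["location"],round(l["confidence"],2),at_z(n,l["location"],135))
E
python3 cov.py
```

```text
31.5333 [532.8 290.5 112.7] [ 2.7  1.  -1.7]
top [165.2, 236.4] 0.62 [517.  298.9 135. ]
top [264.5, 142.9] 0.39 [782.5  17.2 135. ]
side [233.1, 151.7] 0.68 [503.2 288.9 135. ]
```

Emit:
drive_tool:
  commands:
    - [[0.01, 0, 0, 0, -1], [0.02, 0, 0, 0, -1], [0.03, 0, 0, 0, -1], [0.035, 0, 0, 0, -1]]

```text
t: 32.07
eef_pos: [521.1, 290.0, 111.8]
orientation: [-0.0, 1.0, 0.001, 0.004]
wrist_force: [13.0, 1.8, -6.0]
finger_gap: 0.4
gripper_force: 6.4
```

Emit:
drive_tool:
  commands:
    - [[0.007, 0, 0, 0, -1], [0.014, 0, 0, 0, -1], [0.014, 0, 0, 0, -1]]

```text
t: 32.32
eef_pos: [521.1, 290.0, 112.1]
orientation: [0.001, 1.0, 0.002, 0.009]
wrist_force: [22.0, 3.0, -14.6]
finger_gap: 0.3
gripper_force: 11.2
```

The cover is hard against its stop: 22 N at 521.1, where I expected 521. Backing off and lifting away.

Emit:
drive_tool:
  commands:
    - [[-0.02, 0, 0, 0, -1], [-0.05, 0, 0, 0, -1], [-0.06, 0, -0.05, 0, -1], [-0.06, 0, -0.13, 0, -1], [-0.06, 0, -0.22, 0, -1], [-0.06, 0, -0.3, 0, -1], [-0.06, 0, -0.3, 0, -1]]

```text
t: 32.9
eef_pos: [538.6, 291.7, 237.8]
orientation: [-0.001, 1.0, 0.003, 0.004]
wrist_force: [0.4, 0.8, 1.0]
finger_gap: 0.5
gripper_force: 0.0
```

```bash
python3 cov.py; python3 - <<'E'
from h import *
np.set_printoptions(precision=0,suppress=True)
for n in("top","side"):
    camera(n); print(n,[(np.array(l["location"]),round(l["confidence"],2)) for l in place_of(n,"slug0")],[(np.array(l["location"]),round(l["confidence"],2)) for l in place_of(n,"scoop")[:1]])
# bystanders: change in the top picture around them against the start
a=cv2.imread("pics/top0.png").astype(int); b=camera("top")[:,:,::-1].astype(int)
for k,(x,y) in dict(can=(262,136),tape=(298,161),fitting=(243,175),spanner=(125,274),brush=(427,267),bin=(369,232)).items(): print(k,np.abs(a-b)[y-18:y+18,x-18:x+18].mean().round(1))
E
```

```text
32.9 [538.6 291.7 237.8] [0.4 0.8 1. ]
top [164.3, 237.5] 0.65 [513.9 301.4 135. ]
side [230.2, 151.4] 0.74 [493.9 292.8 135. ]
top [(array([362., 228.]), 0.42)] [(array([267., 242.]), 0.66)]
side [(array([287., 316.]), 0.43)] [(array([252., 240.]), 0.78)]
can 9.6
tape 9.9
fitting 11.0
spanner 55.7
brush 12.0
bin 23.6
```

```bash
python3 -c "
from rig import r
print(r.hand_in())"
```

```text
the job is handed in; nothing more can be done
None
```

I moved five of the six slugs into the hopper with the scoop and left the sixth in the bin, laid the scoop flat on the worktop, pushed the cover to its stop, and handed the job in at about 33 s; the hand-in gave no verdict, and my last check could not confirm the spanner was undisturbed.

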